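# Turn a brake pad over by way of the vice and balance it on the domed stand

## Task

The brake pad on the wooden block lies lining up, and its steel back has to be painted next. Stand the pad on one of its short ends between the open jaws of the vice and let go of it, then take it again, turn it fully over and leave it balanced level on top of the yellow domed stand, steel back up. Leave the other parts and tools on the bench where they are.

Things in the scene. Friction and masses are not known exactly. Their poses are not given: they have to be found in the camera images.
- pad: the brake pad to turn over: bare steel back plate 140 x 58 x 6 mm, with a brown-red lining 128 x 54 x 12 mm centred on it (18 mm thick in all, about 0.45 kg). Origin at the centre of the outer face of the steel back; x along the 140 mm length, y along the 58 mm width, z from the back towards the lining. At the start it lies lining up (z up) on the wooden block
- pad_mid (a point): the middle of the pad: the pad's origin moved 9 mm along its z, same axes
- block: wooden block 110 x 40 x 45 mm high, fixed to the bench, on which the pad lies at the start, along it; origin at the centre of its underside, x along the 110 mm
- vice: low blue machine vice, fixed, jaws open. Base 22 mm thick, 100 mm wide (y), from x = -85 to +65 mm; two jaws 90 mm long (along y), tops 58 mm above the bench; the gap between them is 26 mm wide (along x), 36 mm deep, open at both ends, the flat base its floor. Origin on the bench below the middle of the gap. Screw and bar point along -x, to 120 mm from the origin, 50 mm high
- vice_gap (a point): centre of the floor of the gap between the vice jaws, 22 mm above the bench; axes as the vice (x across the gap, y along it)
- stand: fixed stand: round dark base 100 mm across, a thin post 28 mm across, and a yellow rubber mushroom head 56 mm across with a gently domed top (dome radius 70 mm), 110 mm high in all; origin at the centre of its underside
- stand_top (a point): highest point of the stand's domed top, 110 mm above the bench
- worn_pad: worn brake pad, bare of most of its lining (same steel plate, 140 x 58 mm, 10 mm thick in all, dark grey lining 4 mm), lying flat on the bench; origin at the centre of its underside; a bystander, leave it alone
- wrench: open spanner 180 mm long, lying on the bench; origin under its middle; a bystander
- hammer: hammer 260 mm long, lying on the bench; origin under its middle; a bystander
- can: red tin, 80 mm across, 65 mm tall, upright; origin at the centre of its underside; a bystander
- bearing: steel bearing ring, 80 mm across, 22 mm high; origin at the centre of its underside; a bystander
- jar: closed jar 70 mm across, 70 mm tall; origin at the centre of its underside; a bystander
Not all that is in view belongs to the job. Leave any black or green look-alike of the pad alone.

How it is judged:
On the way:
1. the pad stands on a short end between the vice jaws, let go (angle between pad's own z axis and vertical between 1.2 and 1.94 rad and (angle between pad's own x axis and vertical below 0.37 rad or angle between pad's own x axis and vertical above 2.77 rad) and x of pad_mid in the frame of vice_gap between -0.03 and 0.03 m and y of pad_mid in the frame of vice_gap between -0.045 and 0.045 m and z of pad_mid in the frame of vice_gap below 0.08 m and contact force between the fingers and pad below 0.1 N and linear speed of pad below 0.03 m/s), for 0.2 s.
At the end, for the whole second after the job is handed in: the pad rests on the stand's domed top alone, steel back up and level within about 14 degrees (0.24 rad), its middle within 25 mm of the top of the dome, let go and at rest (angle between pad's own z axis and vertical above 2.9 rad and horizontal distance between pad_mid and stand_top below 0.025 m and z of pad_mid in the frame of stand_top between 0.004 and 0.015 m and contact force between pad and stand above 1 N and contact force between the fingers and pad below 0.1 N and linear speed of pad below 0.03 m/s and angular speed of pad below 0.3 rad/s); the robot touches nothing.
It fails at once if one of the other parts or tools on the bench was moved by more than 30 mm (distance of any of worn_pad, wrench, hammer, can, bearing, jar from where it was at the start of the episode above 0.03 m).
It also fails if it takes over 62 s, if anything falls off the work surface, if the arm or the gripper's body presses on something with over 40 N, if the wrist force passes 120 N, or if a joint passes its speed limit or range.

## Robot

A 7-joint arm with a two-finger parallel gripper is mounted at the origin on the work surface. World frame = base frame: x ahead of the robot, y to its left, z up, the work surface at z = 0. Lengths are in m, angles in rad, forces in N, time in s.
With the tool pointing down it reaches from about 0.425 to 0.925 m from the base axis. Payload 6.8 kg.
Tool frame: the origin (TCP) lies midway between the tips of the shut fingers; the grasp point (between the pads) lies 19 mm behind it; z points along the fingers, x is the direction in which the jaws open and shut, and the axes are right-handed (so a half turn about z gives the same grasp; the last joint's range is limited). The gripper opens to 88 mm and grips with 3 to 60 N. Pads are 20 mm wide; open, the fingers measure 115 mm over their backs; the gripper's body (75 mm by 178 mm) begins 61 mm behind the grasp point.
Start: joints at [1.044, 0.477, 0.022, 1.555, -0.011, 1.109, -0.083], TCP at [0.275, -0.617, 0.223] pointing down, gripper open.
Joint ranges: [-2.96, 2.96], [-0.34, 2.1], [-1.41, 1.46], [0.24, 2.44], [-1.37, 4.51], [0.17, 1.92], [-2.96, 2.96]. Speed limits (rad/s): [2.39, 2.39, 3.14, 3.14, 3.14, 3.14, 3.14].

## Interface

Orientations are given as a unit quaternion [x, y, z, w].
In Python, from cell import env, cams, workorder gives the robot as it stands. The module is installed in compiled form; this text tells all that it offers.
- The arm moves only by the tool servo_tool, never from a script. Its argument "plan" is a list of rows, each a list of 3 entries, a list of its own where there are three numbers: the shift along the tool's x, y, z in m, then the turn, a rotation vector about the tool's x, y, z in rad, then the gripper command: -1 is shut, 1 is fully open, values between are in proportion. In form: [[[tx, ty, tz], [ax, ay, az], gripper], ...]. A call has exactly 8 rows; each row is the pose to reach, as a shift and turn from the pose measured when the call began, along the tool's axes at that moment; what a row does not reach only later rows make up. A row lasts 1/12 s, in which the tool goes at most 41.7 mm and 7.16 degrees, less where a joint would pass 70% of its speed; a pose out of reach is approached as far as the arm can. A call with a gripper value outside its range is refused whole. The fingers move at their own pace and stop on an object; the grip force is fixed at half the most. Time passes only in rows, so rows that repeat a pose let the fingers close, or fill a call up. It gives the time, the measured TCP pose, the force and the opening at its end, in the units of the state.
- env.get_obs(): the state, without advancing time (a new reading comes with each control period).
- cams.grab_frame(name): name is "scene" or "top" or "wrist"; returns a dict with "pixels" (384x512x3 uint8, blue, green, red), "mtx" (3x3 intrinsics, pixels), "D" ([k1, k2, p1, p2, k3] as OpenCV has them; the pictures are not rectified), "camera_from_world" (4x4, takes a point from world to camera coordinates); the wrist camera has in their place "tool_from_camera" (4x4, takes a point from camera to tool coordinates, whose origin is the TCP and whose axes are the tool frame's). Camera axes: x right, y up, looking along -z (the intrinsics and any distortion apply to the point x, -y, -z); pixel columns grow to the right and rows downward; lengths in m; the calibration is good to about 2 mm. A picture is of the moment at which its call begins: read the wrist's pose just before it. There is no depth.
- workorder.finish_job(): hands the job in, once; it reports no verdict.
The state is a dict: "time": time; "joints": joint angles; "qd": joint speeds; "joint_efforts": joint torques, N m; "position": TCP position; "tool_rot": TCP orientation; "ft_force": force on the tool from outside, world axes, zero at the start; "moment": the same for the moment, N m; "grip_width": opening from 0.0 (shut) to 1.0 (fully open).
Only numpy, scipy, OpenCV 4.12 (cv2) and the standard library are available. Lean on these libraries where they do the work, as an engineer would, in place of code of your own. Each camera call takes 0.05 s, during which the arm holds its last target. There are 200 camera calls.

## Working session

There is one attempt and no reset: what is moved stays moved. The work goes in short steps, Python scripts to look and compute and a tool call to move; the robot and the scene stay as the last step left them, time stands still between calls to the robot, and variables do not carry over. Pictures are saved under pics/ and viewed, about 8 in all and at most 12, crops included, and the job is handed in when it is done.

Besides the shell and the picture viewer there is one more tool, called as name([rows], argument=value, ...), one row to a line, values as JSON. servo_tool: Moves the arm, as the interface text tells. Its arguments: {"type":"object","properties":{"plan":{"type":"array","items":{"type":"array"}}},"required":["plan"]}

```bash
mkdir -p pics; cat > h.py <<'E'
import numpy as np, cv2
from scipy.spatial.transform import Rotation as R
from cell import env, cams, workorder
def ray(f,u,v,Twc):
    n=cv2.undistortPoints(np.array([[[u,v]]],float),f["mtx"],np.array(f["D"],float))[0,0]
    d=Twc[:3,:3]@np.array([n[0],-n[1],-1.]); return Twc[:3,3],d
def pix2z(f,u,v,z,Twc=None):
    if Twc is None: Twc=np.linalg.inv(f["camera_from_world"])
    o,d=ray(f,u,v,Twc); return o+d*(z-o[2])/d[2]
def tool():
    s=env.get_obs(); T=np.eye(4); T[:3,:3]=R.from_quat(s["tool_rot"]).as_matrix(); T[:3,3]=s["position"]; return T
def proj(f,P,Tcw=None):
    if Tcw is None: Tcw=f["camera_from_world"]
    P=np.atleast_2d(P); c=P@Tcw[:3,:3].T+Tcw[:3,3]; c=c*[1,-1,-1]
    return cv2.projectPoints(c.reshape(-1,1,3),np.zeros(3),np.zeros(3),f["mtx"],np.array(f["D"],float))[0][:,0]
E
python3 - <<'E'
from h import *
for n in("top","scene"):
    f=cams.grab_frame(n); cv2.imwrite(f"pics/{n}0.png",cv2.resize(f["pixels"],(800,600),interpolation=cv2.INTER_CUBIC)); T=np.linalg.inv(f["camera_from_world"]);print(n,T[:3,3].round(3),(-T[:3,2]).round(2))
s=env.get_obs();print(s)
f=cams.grab_frame("wrist");print(f["tool_from_camera"])
E
```

```text
top [ 0.394 -0.009  1.705] [ 0.09  0.01 -1.  ]
scene [1.188 0.854 0.991] [-0.45 -0.62 -0.64]
{'time': 0.1, 'joints': array([ 1.04390582,  0.47769526,  0.02233878,  1.55632732, -0.01148889,
        1.10926876, -0.08307529]), 'qd': array([ 0.00012102, -0.00263239,  0.00015211, -0.00169129,  0.00125699,
       -0.00170468,  0.00050844]), 'joint_efforts': array([ 4.58155570e-03, -5.84089494e+01,  1.54062152e+00, -2.73310965e+01,
       -5.41048846e-02,  1.31215420e-02,  3.24603423e-05]), 'position': array([ 0.27426985, -0.61619347,  0.2218044 ]), 'tool_rot': array([ 8.38660748e-01, -5.44653590e-01, -6.89512667e-04, -3.75764949e-04]), 'ft_force': array([ 0.0360722 ,  0.38516628, -0.31744022]), 'moment': array([ 0.00046572, -0.00715091, -0.05148454]), 'grip_width': 1.0002970081262696}
[[ 9.99999826e-01 -3.59910530e-04  4.68340512e-04 -1.15998354e-03]
 [-2.02814057e-04 -9.53930213e-01 -3.00028511e-01 -8.30954070e-02]
 [ 5.54747585e-04  3.00028364e-01 -9.53930120e-01 -1.62834539e-01]
 [ 0.00000000e+00  0.00000000e+00  0.00000000e+00  1.00000000e+00]]
```

View pics/top0.png

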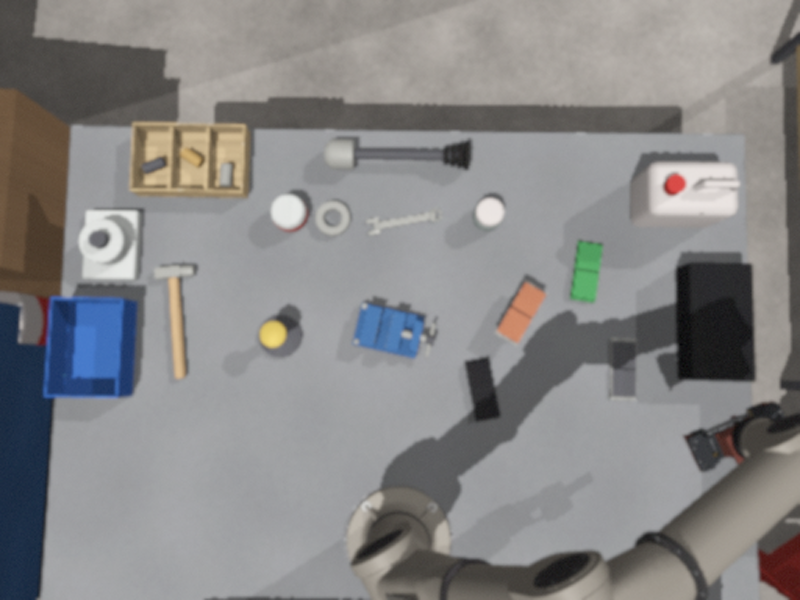

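View pics/scene0.png

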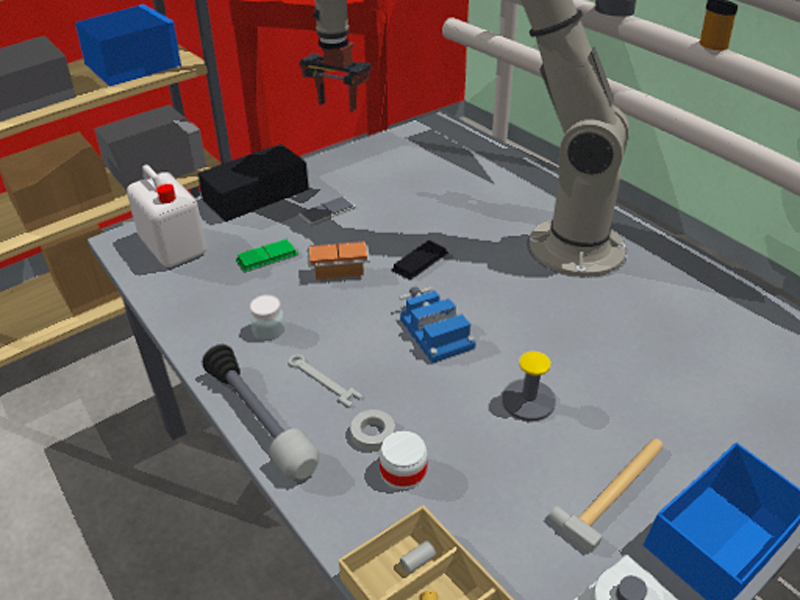

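Top view: the brown-red pad on the wooden block is at (521,311). The look-alikes are green (587,271), black (482,388) and the grey worn pad (623,368). Only the brown-red one sits on the block, which the scene view at (338,258) confirms. The vice is at (390,330) and the stand at (273,334). I'll check with an enlarged crop.

```bash
python3 - <<'E'
from h import *
f=cams.grab_frame("top")
c=f["pixels"][170:270,160:360]
cv2.imwrite("pics/crop1.png",cv2.resize(c,(800,400),interpolation=cv2.INTER_CUBIC))
g=lambda u,v,z:pix2z(f,u/1.5625,v/1.5625,z).round(3)
print("pad",g(521,311,.063),"vice",g(390,330,.058),"stand",g(273,334,.11))
E
```

```text
pad [ 0.515 -0.269  0.063] vice [0.468 0.024 0.058] stand [0.452 0.278 0.11 ]
```

View pics/crop1.png

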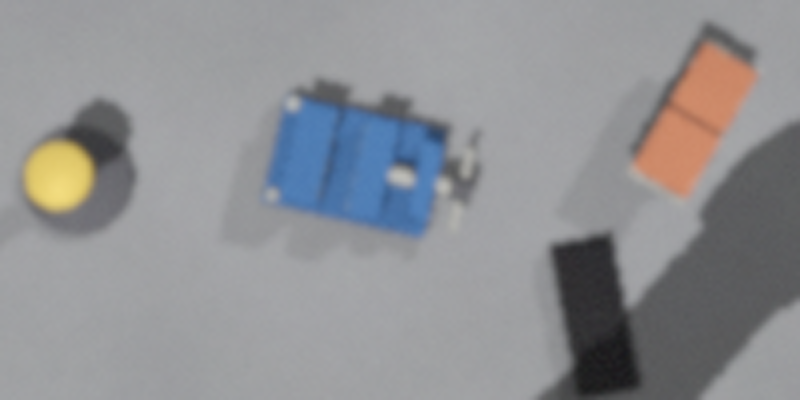

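The crop confirms it: the brown-red lining has corners (708,40), (758,72), (685,198), (632,168). The vice gap lies near (335,155) with the screw to the right, and the dome is at (60,176). First move: go towards a hover near the pad, which also shows how the joints respond.

servo_tool([
  [[-0.03, -0.03, -0.08], [0, 0, 0], 1],
  [[-0.06, -0.065, -0.08], [0, 0, 0], 1],
  [[-0.09, -0.1, -0.08], [0, 0, 0], 1],
  [[-0.12, -0.13, -0.08], [0, 0, 0], 1],
  [[-0.15, -0.16, -0.08], [0, 0, 0], 1],
  [[-0.18, -0.19, -0.08], [0, 0, 0], 1],
  [[-0.2, -0.22, -0.08], [0, 0, 0], 1],
  [[-0.2, -0.22, -0.08], [0, 0, 0], 1],
])

```text
time: 0.87
position: [0.3948, -0.3414, 0.3025]
tool_rot: [0.839, -0.544, -0.0, -0.0]
ft_force: [1.4, -0.6, -0.2]
grip_width: 1.0
```

```bash
python3 - <<'E'
from h import *
s=env.get_obs();print(s["time"],s["joints"].round(3),s["position"].round(3),tool()[:3,:3].round(3))
E
```

```text
0.8667 [ 0.702  0.16  -0.122  1.81   0.02   1.173 -0.577] [ 0.395 -0.341  0.303] [[ 0.408 -0.913 -0.   ]
 [-0.913 -0.408  0.001]
 [-0.001 -0.    -1.   ]]
```

```bash
cat >> h.py <<'E'
def ori(j,fix=np.pi):
    e=R.identity()
    for a,q in zip("ZYZYZYZ",j): e=e*R.from_euler(a,-q if a=="Z" else q)
    return e*R.from_euler("Z",fix)
def Rtool(az,tilt,roll):
    # tool dir: azimuth az, 'tilt' from straight down; roll 0: tool y = up-ish perpendicular (camera below), pi: camera above
    t=np.array([np.sin(tilt)*np.cos(az),np.sin(tilt)*np.sin(az),-np.cos(tilt)])
    u=np.array([np.cos(tilt)*np.cos(az),np.cos(tilt)*np.sin(az),np.sin(tilt)])
    y=u*np.cos(roll); y=u if abs(roll)<1 else -u
    return np.column_stack([np.cross(y,t),y,t])
E
python3 - <<'E'
from h import *
s=env.get_obs();print((ori(s["joints"]).as_matrix()-tool()[:3,:3]).round(3))
lo=np.array([-1.37,.17,-2.96]);hi=np.array([4.51,1.92,2.96]);d=np.pi/180
def opts(name,paz,az,beta):
  for roll in(0,np.pi):
    M=R.from_euler("ZY",[paz,beta]).inv()*R.from_matrix(Rtool(az,45*d,roll))*R.from_euler("Z",-np.pi)
    a=M.as_euler("ZYZ"); 
    for A in(a,a+[np.pi,0,np.pi]):
      j=np.array([-A[0],a[1] if A is a else -a[1],-A[2]])
      if j[1]<0: continue
      for k in(-1,0,1):
        q=j.copy();q[0]=j[0]+2*np.pi*k
        q[2]=(q[2]+np.pi)%(2*np.pi)-np.pi
        if (q>=lo).all() and (q<=hi).all(): print(name,"beta",beta,"roll",int(roll>0),"j5-7",q.round(2))
for b in(1.9,2.3):
  opts("pick out",-28*d,-30*d,b);opts("pick in",-28*d,150*d,b)
  opts("vice +",3*d,80*d,b);opts("vice -",3*d,-100*d,b)
  opts("stand out",32*d,32*d,b);opts("stand +y",32*d,100*d,b);opts("stand -y",32*d,-60*d,b);opts("stand in",32*d,212*d,b)
E
```

```text
[[-0. -0.  0.]
 [-0.  0.  0.]
 [-0. -0. -0.]]
pick out beta 1.9 roll 0 j5-7 [0.06 0.46 1.5 ]
pick out beta 1.9 roll 1 j5-7 [ 0.06  0.46 -1.65]
vice + beta 1.9 roll 1 j5-7 [-0.84  1.18  0.08]
vice - beta 1.9 roll 0 j5-7 [ 0.76  1.49 -0.39]
vice - beta 1.9 roll 1 j5-7 [0.76 1.49 2.75]
stand out beta 1.9 roll 0 j5-7 [0.   0.46 1.57]
stand out beta 1.9 roll 1 j5-7 [-0.    0.46 -1.57]
stand +y beta 1.9 roll 1 j5-7 [-0.84  1.07 -0.03]
stand -y beta 1.9 roll 0 j5-7 [ 0.81  1.36 -0.26]
stand -y beta 1.9 roll 1 j5-7 [0.81 1.36 2.88]
pick in beta 2.3 roll 0 j5-7 [-0.02  1.63 -1.6 ]
pick in beta 2.3 roll 1 j5-7 [-0.02  1.63  1.54]
vice + beta 2.3 roll 0 j5-7 [-1.02  0.94 -2.69]
vice + beta 2.3 roll 1 j5-7 [-1.02  0.94  0.45]
vice - beta 2.3 roll 0 j5-7 [ 0.83  1.21 -0.68]
vice - beta 2.3 roll 1 j5-7 [0.83 1.21 2.46]
stand +y beta 2.3 roll 0 j5-7 [-1.08  0.84 -2.76]
stand +y beta 2.3 roll 1 j5-7 [-1.08  0.84  0.38]
stand -y beta 2.3 roll 0 j5-7 [ 0.91  1.1  -0.58]
stand -y beta 2.3 roll 1 j5-7 [0.91 1.1  2.56]
stand in beta 2.3 roll 0 j5-7 [ 0.    1.63 -1.57]
stand in beta 2.3 roll 1 j5-7 [0.   1.63 1.57]
```

```bash
cat >> h.py <<'E'
def togo(p,Rm):
    T=tool(); d=T[:3,:3].T@(np.array(p)-T[:3,3]); r=R.from_matrix(T[:3,:3].T@Rm).as_rotvec()
    print("shift",d.round(3),"rot",r.round(3),"rows",round(max(np.linalg.norm(d)/.0417,np.linalg.norm(r)/.125),1))
def wristcam():
    T=tool(); f=cams.grab_frame("wrist"); return f,T@f["tool_from_camera"]
d2=np.pi/180
E
python3 - <<'E'
from h import *
f=cams.grab_frame("top")
P=np.array([pix2z(f,160+(u)/4-.4,170+v/4-.4,.063) for u,v in((708,40),(758,72),(685,198),(632,168))])
c=P.mean(0);e=P[:2].mean(0)-P[2:].mean(0);az=np.arctan2(e[1],e[0]);print(c.round(3),az/d2,np.linalg.norm(e),np.linalg.norm(P[0]-P[1]))
Q=[pix2z(f,160+u/4,170+v/4,.022) for u,v in((290,95),(447,128),(420,238),(265,200))];print(np.round(Q,3))
print("gap",[pix2z(f,160+u/4,170+v/4,.058).round(3) for u,v in((347,108),(325,205))],"stand",pix2z(f,160+60/4,170+176/4,.11).round(3))
Rm=Rtool(az,45*d2,np.pi); g=np.array([c[0],c[1],.048]); togo(g-.10*Rm[:,2],Rm)
E
```

```text
[ 0.514 -0.27   0.063] -29.95316171211512 0.12994886409928308 0.05165216383857225
[[ 0.531  0.087  0.022]
 [ 0.504 -0.055  0.022]
 [ 0.405 -0.032  0.022]
 [ 0.436  0.108  0.022]]
gap [array([0.518, 0.035, 0.058]), array([0.432, 0.052, 0.058])] stand [0.452 0.277 0.11 ]
shift [-0.068 -0.09   0.185] rot [0.722 0.377 0.899] rows 9.7
```

servo_tool([
  [[-0.01, -0.01, 0.01], [0.072, 0.038, 0.09], 1],
  [[-0.02, -0.02, 0.03], [0.144, 0.075, 0.18], 1],
  [[-0.03, -0.03, 0.05], [0.217, 0.113, 0.27], 1],
  [[-0.035, -0.04, 0.07], [0.289, 0.151, 0.36], 1],
  [[-0.04, -0.05, 0.08], [0.361, 0.188, 0.45], 1],
  [[-0.05, -0.06, 0.1], [0.433, 0.226, 0.54], 1],
  [[-0.06, -0.07, 0.12], [0.505, 0.264, 0.63], 1],
  [[-0.068, -0.09, 0.13], [0.578, 0.302, 0.72], 1],
])

```text
time: 1.58
position: [0.4331, -0.2506, 0.1875]
tool_rot: [-0.606, 0.751, -0.231, 0.126]
ft_force: [-0.3, 0.1, -0.2]
grip_width: 1.001
```

```bash
python3 - <<'E'
from h import *
s=env.get_obs();print(s["joints"].round(3),s["position"].round(3))
Rm=Rtool(-30*d2,45*d2,np.pi); g=np.array([.514,-.27,.048]); togo(g-.10*Rm[:,2],Rm)
E
```

```text
[ 0.52   0.027 -0.118  2.384 -0.014  0.199 -1.367] [ 0.433 -0.251  0.188]
shift [-0.026  0.02   0.065] rot [0.246 0.103 0.282] rows 3.1
```

```bash
cat >> h.py <<'E'
S=[([1.04390582,0.47769526,0.02233878,1.55632732,-0.01148889,1.10926876,-0.08307529],[0.27426985,-0.61619347,0.2218044]),
([0.702,0.16,-0.122,1.81,0.02,1.173,-0.577],[0.3948,-0.3414,0.3025]),
([0.52,0.027,-0.118,2.384,-0.014,0.199,-1.367],[0.4331,-0.2506,0.1875])]
def basis(j):
    e=R.identity();B=[np.array([0,0,1.])]
    for k,(a,q) in enumerate(zip("ZYZYZYZ",j)):
        e=e*R.from_euler(a,-q if a=="Z" else q)
        if k==0: B+= [e.apply([1,0,0]),e.apply([0,1,0])]
        if k in(2,4,6): B.append(e.apply([0,0,1]))
        if k==2: B+= [e.apply([1,0,0]),e.apply([0,1,0])]
        if k==4: B+= [e.apply([1,0,0]),e.apply([0,1,0])]
        if k==5: B.append(e.apply([1,0,0]))
    return np.array(B).T
def fit(S,lam=1e-4):
    A=np.vstack([basis(j) for j,p in S]);b=np.hstack([p for j,p in S]);n=A.shape[1]
    return np.linalg.solve(A.T@A+lam*np.eye(n),A.T@b)
LO=np.array([-2.96,-.34,-1.41,.24,-1.37,.17,-2.96]);HI=np.array([2.96,2.1,1.46,2.44,4.51,1.92,2.96])
from scipy.optimize import least_squares
def ik(w,p,Rm,q0):
    f=lambda q:np.hstack([10*(basis(q)@w-p),3*(R.from_matrix(Rm).inv()*ori(q)).as_rotvec(),.02*(q-q0)[[2]]])
    r=least_squares(f,np.clip(q0,LO+.01,HI-.01),bounds=(LO,HI)); q=r.x
    return q,np.linalg.norm(basis(q)@w-p),np.linalg.norm((R.from_matrix(Rm).inv()*ori(q)).as_rotvec())
E
python3 - <<'E'
from h import *
w=fit(S);print(w.round(3));print([ (basis(j)@w-p).round(4) for j,p in S])
g=np.array([.514,-.27,.048]);q0=env.get_obs()["joints"]
for t in(20,30,45):
  for b in(.1,-.019):
    Rm=Rtool(-30*d2,t*d2,np.pi);print(t,b,[np.round(x,3) for x in ik(w,g-b*Rm[:,2],Rm,q0)])
E
```

```text
[ 0.044  0.004 -0.086  0.488  0.024 -0.008  0.375 -0.126  0.034 -0.03
  0.19 ]
[array([ 0.0004,  0.0003, -0.0001]), array([0.0009, 0.0013, 0.0001]), array([-0.0008, -0.0019,  0.    ])]
20 0.1 [array([ 0.508,  0.21 , -0.118,  2.219,  0.187,  0.372, -1.86 ]), np.float64(0.0), np.float64(0.0)]
20 -0.019 [array([ 0.567,  0.446, -0.118,  2.191,  0.415,  0.172, -2.022]), np.float64(0.0), np.float64(0.0)]
30 0.1 [array([ 0.735,  0.218, -0.278,  2.258,  0.504,  0.17 , -2.091]), np.float64(0.0), np.float64(0.0)]
30 -0.019 [array([ 0.861,  0.546, -0.363,  2.013,  1.067,  0.17 , -2.518]), np.float64(0.0), np.float64(0.0)]
45 0.1 [array([ 1.219,  0.396, -0.719,  2.028,  1.52 ,  0.17 , -2.896]), np.float64(0.0), np.float64(0.0)]
45 -0.019 [array([ 1.221,  0.908, -0.997,  1.758,  1.867,  0.553, -2.96 ]), np.float64(0.0), np.float64(0.0)]
```

```bash
python3 - <<'E'
from h import *
w=fit(S)
Rm=Rtool(150*d2,45*d2,0); g=np.array([.514,-.27,.048]); togo(g-.14*Rm[:,2],Rm)
print([np.round(x,2) for x in ik(w,g-.14*Rm[:,2],Rm,env.get_obs()["joints"]*[1,1,1,1,1,0,1]+[0,0,0,0,0,1.6,0])])
E
```

```text
shift [ 0.024 -0.133  0.126] rot [-1.313 -0.136  0.293] rows 10.8
[array([ 0.31,  0.86,  0.2 ,  1.16, -0.18,  1.92, -1.58]), np.float64(0.0), np.float64(0.0)]
```

servo_tool([
  [[0.003, -0.02, 0.01], [-0.12, -0.012, 0.027], 1],
  [[0.005, -0.035, 0.02], [-0.24, -0.025, 0.054], 1],
  [[0.007, -0.05, 0.035], [-0.36, -0.037, 0.08], 1],
  [[0.01, -0.065, 0.05], [-0.48, -0.05, 0.107], 1],
  [[0.012, -0.075, 0.06], [-0.6, -0.062, 0.134], 1],
  [[0.015, -0.085, 0.075], [-0.72, -0.075, 0.16], 1],
  [[0.017, -0.095, 0.09], [-0.84, -0.087, 0.187], 1],
  [[0.02, -0.105, 0.1], [-0.96, -0.1, 0.214], 1],
])

```text
time: 2.25
position: [0.566, -0.3062, 0.1553]
tool_rot: [-0.525, 0.823, 0.187, -0.11]
ft_force: [1.1, -0.9, -0.3]
grip_width: 1.001
```

```bash
python3 - <<'E'
from h import *
s=env.get_obs();print(s["joints"].round(3).tolist(),s["position"].round(4).tolist())
Rm=Rtool(150*d2,45*d2,0); g=np.array([.514,-.27,.048]); togo(g-.14*Rm[:,2],Rm)
E
```

```text
[0.424, 0.746, -0.02, 1.321, -0.014, 1.51, -1.596] [0.566, -0.3062, 0.1553]
shift [-0.002 -0.036 -0.008] rot [-0.348 -0.036  0.079] rows 2.9
```

servo_tool([
  [[0, -0.012, -0.003], [-0.12, -0.012, 0.03], 1],
  [[-0.001, -0.024, -0.006], [-0.23, -0.024, 0.053], 1],
  [[-0.002, -0.036, -0.008], [-0.348, -0.036, 0.079], 1],
  [[-0.002, -0.036, -0.008], [-0.348, -0.036, 0.079], 1],
  [[-0.002, -0.036, -0.008], [-0.348, -0.036, 0.079], 1],
  [[-0.002, -0.036, -0.008], [-0.348, -0.036, 0.079], 1],
  [[-0.002, -0.036, -0.008], [-0.348, -0.036, 0.079], 1],
  [[-0.002, -0.036, -0.008], [-0.348, -0.036, 0.079], 1],
])

```text
time: 2.92
position: [0.5953, -0.3205, 0.1511]
tool_rot: [-0.461, 0.813, 0.303, -0.185]
ft_force: [-1.6, -5.2, 0.1]
grip_width: 0.997
```

```bash
python3 - <<'E'
from h import *
s=env.get_obs();print(s["joints"].round(3).tolist(),s["position"].round(4).tolist())
f,T=wristcam();im=f["pixels"].copy()
Tcw=np.linalg.inv(T)
az=-30*d2;ex=np.array([np.cos(az),np.sin(az),0]);ey=np.array([-np.sin(az),np.cos(az),0]);c=np.array([.514,-.27,.063])
cor=[c+a*.064*ex+b*.027*ey for a,b in((1,1),(1,-1),(-1,-1),(-1,1))]
p=proj(f,cor,Tcw);print((p*1.5625).round(0).tolist())
im=cv2.resize(im,(800,600));cv2.polylines(im,[(p*1.5625).astype(int)],True,(255,255,255),1)
cv2.imwrite("pics/w1.png",im)
Rm=Rtool(150*d2,45*d2,0); g=np.array([.514,-.27,.048]); togo(g-.14*Rm[:,2],Rm)
E
```

```text
[0.406, 1.007, 0.052, 0.946, -0.087, 1.915, -1.657] [0.5953, -0.3205, 0.1511]
[[343.0, 244.0], [447.0, 242.0], [435.0, 348.0], [362.0, 349.0]]
shift [-0.    -0.006  0.001] rot [-0.06  -0.007 -0.008] rows 0.5
```

View pics/w1.png

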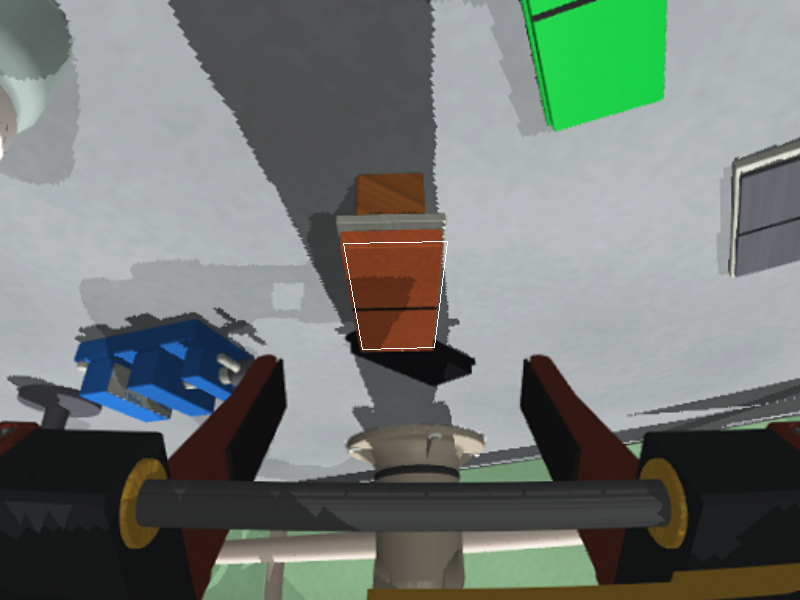

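Wrist view: the lining top face is at roughly (343,243)–(447,243) and (362,350)–(435,350). It agrees with the overlay to about 2 mm, with the fingers straddling it. I'll approach at a 38° tilt because j6 is near its limit.

```bash
cat >> h.py <<'E'
S+=[([0.424,0.746,-0.02,1.321,-0.014,1.51,-1.596],[0.566,-0.3062,0.1553]),([0.406,1.007,0.052,0.946,-0.087,1.915,-1.657],[0.5953,-0.3205,0.1511])]
E
python3 - <<'E'
from h import *
w=fit(S);print(w.round(3));print([ (basis(j)@w-p).round(4) for j,p in S])
q=env.get_obs()["joints"]
g=np.array([.514,-.27,.049])
for t in(30,35,38,42):
    Rm=Rtool(150*d2,t*d2,0);print(t,[np.round(x,2) for x in ik(w,g+.017*Rm[:,2],Rm,q)])
Rm=Rtool(150*d2,38*d2,0);togo(g-.05*Rm[:,2],Rm);togo(g+.017*Rm[:,2],Rm)
E
```

```text
[ 0.281  0.006 -0.063  0.525  0.005 -0.019  0.464 -0.006  0.02  -0.001
  0.322]
[array([ 0.0003,  0.0005, -0.0003]), array([ 0.0001,  0.0001, -0.0003]), array([0.0002, 0.0002, 0.0002]), array([ 0.0002, -0.0001,  0.0006]), array([-0.0004, -0.0008, -0.0002])]
30 [array([ 0.4 ,  0.82,  0.01,  1.53, -0.06,  1.31, -1.65]), np.float64(0.0), np.float64(0.0)]
35 [array([ 0.41,  0.87,  0.01,  1.46, -0.07,  1.42, -1.65]), np.float64(0.0), np.float64(0.0)]
38 [array([ 0.41,  0.9 ,  0.01,  1.42, -0.07,  1.48, -1.65]), np.float64(0.0), np.float64(0.0)]
42 [array([ 0.41,  0.94,  0.01,  1.37, -0.08,  1.56, -1.65]), np.float64(0.0), np.float64(0.0)]
shift [-0.001  0.006  0.09 ] rot [ 0.062 -0.008 -0.007] rows 2.2
shift [-0.001  0.002  0.157] rot [ 0.062 -0.008 -0.007] rows 3.8
```

servo_tool([
  [[-0.001, 0.001, 0.02], [0, 0, 0], 1],
  [[-0.002, 0.002, 0.05], [0, 0, 0], 1],
  [[-0.002, 0.003, 0.08], [0, 0, 0], 1],
  [[-0.002, 0.003, 0.11], [0, 0, 0], 1],
  [[-0.002, 0.004, 0.135], [0, 0, 0], 1],
  [[-0.002, 0.004, 0.15], [0, 0, 0], 1],
  [[-0.002, 0.004, 0.157], [0, 0, 0], 1],
  [[-0.002, 0.004, 0.157], [0, 0, 0], 1],
])

```text
time: 3.63
position: [0.5029, -0.2625, 0.0357]
tool_rot: [-0.466, 0.81, 0.306, -0.182]
ft_force: [0.5, -0.7, -0.4]
grip_width: 0.998
```

```bash
python3 - <<'E'
from h import *
T=tool();c=np.array([.514,-.27,.049]);print(T[:3,3].round(4),(T[:3,:3].T@(c-T[:3,3])).round(4),env.get_obs()["joints"].round(2))
f,Tc=wristcam();cv2.imwrite("pics/w2.png",cv2.resize(f["pixels"],(640,480)))
E
```

```text
[ 0.5029 -0.2625  0.0357] [ 0.0011 -0.0011 -0.0187] [ 0.42  0.94 -0.02  1.36 -0.06  1.56 -1.67]
```

View pics/w2.png

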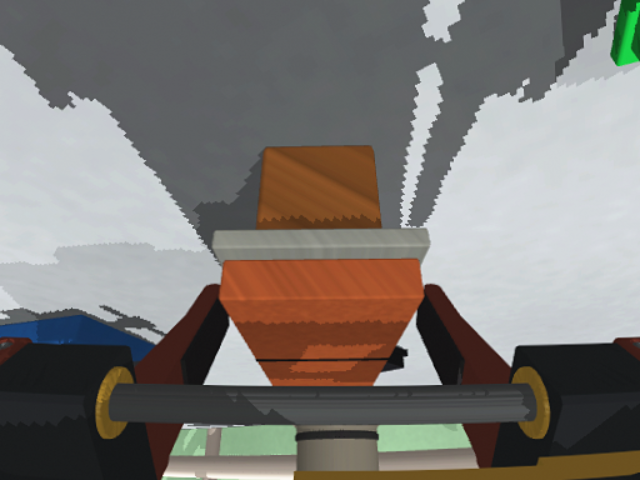

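The pad lies centred between the fingers (edges at x=213 and 429, fingers at 205 and 435). Closing now.

servo_tool([
  [[0, 0, 0], [0, 0, 0], -1],
  [[0, 0, 0], [0, 0, 0], -1],
  [[0, 0, 0], [0, 0, 0], -1],
  [[0, 0, 0], [0, 0, 0], -1],
  [[0, 0, 0], [0, 0, 0], -1],
  [[0, 0, 0], [0, 0, 0], -1],
  [[0, 0, 0], [0, 0, 0], -1],
  [[0, 0, 0], [0, 0, 0], -1],
])

```text
time: 4.35
position: [0.5046, -0.2634, 0.0368]
tool_rot: [-0.466, 0.811, 0.305, -0.181]
ft_force: [2.1, -0.4, 1.9]
grip_width: 0.651
```

```bash
python3 - <<'E'
from h import *
f=cams.grab_frame("top")
w=fit(S);q=env.get_obs()["joints"]
T=tool()
# pad pose in tool, assuming pad centred at c with e(inward)=az150
c=np.array([.514,-.27,.045]);print("tool->pad origin",(T[:3,:3].T@(c-T[:3,3])).round(4),env.get_obs()["grip_width"])
print("pad z in tool",(T[:3,:3].T@[0,0,1]).round(3))
G=np.array([.474,.044])
for va in (80,):
  Rm=Rtool(va*d2,48*d2,np.pi)
  for h in(.10,.25): print(h,[np.round(x,2) for x in ik(w,[G[0],G[1],h],Rm,q)])
  Rm=Rtool((va+180)*d2,48*d2,0)
  for h in(.10,.25): print("re",h,[np.round(x,2) for x in ik(w,[G[0],G[1],h],Rm,np.array([-.1,.4,0,1.8,.8,1.3,-.6]))])
for n,(a,r) in {"in":(212,np.pi),"+y":(100,np.pi),"+y out":(60,np.pi)}.items():
  Rm=Rtool(a*d2,42*d2,r);print("stand",n,[np.round(x,2) for x in ik(w,[.452,.277,.11],Rm,np.array([-.5,.5,0,1.8,0,1.3,1.]))])
E
```

```text
tool->pad origin [ 0.0011 -0.0032 -0.0137] 0.6572318862885226
pad z in tool [ 0.009  0.663 -0.748]
0.1 [array([ 0.26,  0.51, -0.02,  2.23, -1.17,  0.92,  1.07]), np.float64(0.0), np.float64(0.0)]
0.25 [array([ 0.27,  0.24, -0.02,  2.15, -0.97,  1.1 ,  0.7 ]), np.float64(0.0), np.float64(0.0)]
re 0.1 [array([-0.6 ,  0.64, -0.  ,  1.9 ,  0.58,  1.32, -1.14]), np.float64(0.0), np.float64(0.0)]
re 0.25 [array([-0.6 ,  0.42, -0.  ,  1.83,  0.56,  1.56, -0.98]), np.float64(0.0), np.float64(0.0)]
stand in [array([-0.64,  0.79, -0.  ,  1.48, -0.05,  1.6 ,  1.51]), np.float64(0.0), np.float64(0.0)]
stand +y [array([-0.3 ,  0.47, -0.  ,  2.18, -1.17,  0.81,  0.86]), np.float64(0.0), np.float64(0.0)]
stand +y out [array([ 0.22,  0.41, -0.75,  2.3 , -1.37,  0.17,  0.42]), np.float64(0.02), np.float64(0.11)]
```

servo_tool([
  [[0, 0.007, -0.007], [0, 0, 0], -1],
  [[0, 0.02, -0.022], [0, 0, 0], -1],
  [[0, 0.036, -0.041], [0, 0, 0], -1],
  [[0, 0.056, -0.064], [0, 0, 0], -1],
  [[0, 0.076, -0.086], [0, 0, 0], -1],
  [[0, 0.096, -0.109], [0, 0, 0], -1],
  [[0, 0.116, -0.131], [0, 0, 0], -1],
  [[0, 0.13, -0.147], [0, 0, 0], -1],
])

```text
time: 5.07
position: [0.5057, -0.2621, 0.2355]
tool_rot: [-0.466, 0.811, 0.304, -0.181]
ft_force: [0.8, -0.3, -4.8]
grip_width: 0.656
```

```bash
python3 - <<'E'
from h import *
s=env.get_obs();print(s["grip_width"],s["ft_force"].round(1))
f,Tc=wristcam();f2=cams.grab_frame("top")
a=cv2.resize(f["pixels"],(400,300));b=cv2.resize(f2["pixels"][160:280,180:340],(400,300),interpolation=cv2.INTER_CUBIC)
cv2.imwrite("pics/w3.png",np.hstack([a,b]))
print(proj(f2,[[.474,.044,.058]]))
Rm=Rtool(80*d2,48*d2,np.pi);togo([.474,.044,.25],Rm)
E
```

```text
0.6561203759598301 [ 0.8 -0.3 -4.8]
[[243.87770228 209.31673548]]
shift [-0.249  0.147  0.108] rot [ 1.022 -0.129 -2.063] rows 18.4
```

View pics/w3.png

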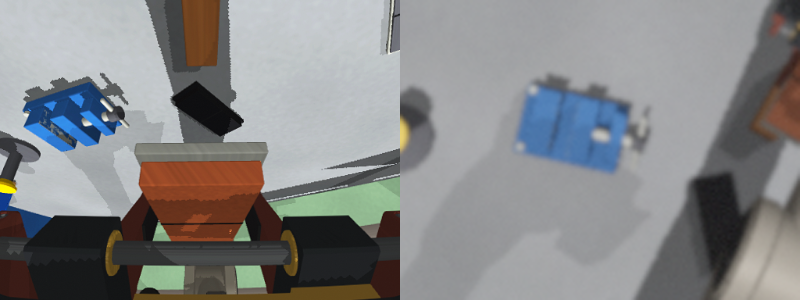

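The pad is held in the same place as before (edges (135,143)–(267,142), unchanged after scaling). Now I'll turn it and carry it towards the vice.

servo_tool([
  [[-0.006, 0.004, 0.003], [0.028, -0.004, -0.056], -1],
  [[-0.016, 0.01, 0.007], [0.072, -0.009, -0.145], -1],
  [[-0.028, 0.017, 0.012], [0.122, -0.015, -0.247], -1],
  [[-0.041, 0.025, 0.018], [0.176, -0.022, -0.355], -1],
  [[-0.054, 0.032, 0.023], [0.23, -0.029, -0.464], -1],
  [[-0.068, 0.04, 0.03], [0.284, -0.036, -0.573], -1],
  [[-0.081, 0.048, 0.035], [0.338, -0.043, -0.68], -1],
  [[-0.094, 0.055, 0.041], [0.388, -0.049, -0.784], -1],
])

```text
time: 5.83
position: [0.4934, -0.1457, 0.2392]
tool_rot: [0.758, -0.617, -0.201, -0.06]
ft_force: [0.6, 0.1, -4.9]
grip_width: 0.654
```

```bash
python3 - <<'E'
from h import *
s=env.get_obs();print(s["joints"].round(2),s["position"].round(3),s["grip_width"])
Rm=Rtool(80*d2,48*d2,np.pi);togo([.474,.044,.25],Rm)
E
```

```text
[ 0.53  0.43 -0.27  1.67 -0.16  1.38 -1.05] [ 0.493 -0.146  0.239] 0.6540395863327164
shift [-0.18  -0.024  0.059] rot [ 0.633 -0.078 -1.275] rows 11.4
```

servo_tool([
  [[-0.01, -0.001, 0.003], [0.035, -0.004, -0.07], -1],
  [[-0.025, -0.003, 0.008], [0.086, -0.01, -0.173], -1],
  [[-0.042, -0.006, 0.014], [0.14, -0.017, -0.282], -1],
  [[-0.058, -0.008, 0.019], [0.195, -0.024, -0.392], -1],
  [[-0.074, -0.01, 0.024], [0.25, -0.031, -0.502], -1],
  [[-0.09, -0.012, 0.03], [0.304, -0.037, -0.612], -1],
  [[-0.105, -0.014, 0.034], [0.358, -0.044, -0.72], -1],
  [[-0.12, -0.016, 0.039], [0.411, -0.051, -0.828], -1],
])

```text
time: 6.5
position: [0.4787, -0.0186, 0.2448]
tool_rot: [0.909, -0.286, -0.052, -0.3]
ft_force: [0.5, -0.1, -4.5]
grip_width: 0.661
```

```bash
python3 - <<'E'
from h import *
s=env.get_obs();print(s["joints"].round(2),s["position"].round(3),s["grip_width"])
Rm=Rtool(80*d2,48*d2,np.pi);togo([.474,.044,.25],Rm)
E
```

```text
[ 0.78  0.29 -0.55  1.98 -0.54  1.06 -0.06] [ 0.479 -0.019  0.245] 0.6606589752544029
shift [-0.036 -0.041  0.031] rot [ 0.221 -0.024 -0.444] rows 4.0
```

servo_tool([
  [[-0.009, -0.01, 0.008], [0.05, -0.006, -0.1], -1],
  [[-0.018, -0.02, 0.016], [0.105, -0.012, -0.21], -1],
  [[-0.027, -0.031, 0.023], [0.165, -0.018, -0.33], -1],
  [[-0.036, -0.041, 0.031], [0.221, -0.024, -0.444], -1],
  [[-0.036, -0.041, 0.031], [0.221, -0.024, -0.444], -1],
  [[-0.036, -0.041, 0.031], [0.221, -0.024, -0.444], -1],
  [[-0.036, -0.041, 0.031], [0.221, -0.024, -0.444], -1],
  [[-0.036, -0.041, 0.031], [0.221, -0.024, -0.444], -1],
])

```text
time: 7.17
position: [0.474, 0.0429, 0.25]
tool_rot: [0.91, -0.081, 0.035, -0.404]
ft_force: [-0.5, 0.2, -4.7]
grip_width: 0.656
```

```bash
python3 - <<'E'
from h import *
s=env.get_obs();print(s["joints"].round(2),s["position"].round(3),s["grip_width"])
f=cams.grab_frame("scene");cv2.imwrite("pics/s2.png",cv2.resize(f["pixels"][90:245,190:390],(800,620)[0:1]+(620-20,),interpolation=cv2.INTER_CUBIC))
Rm=Rtool(80*d2,48*d2,np.pi);togo([.474,.044,.25],Rm)
E
```

```text
[ 0.9   0.34 -0.69  2.06 -0.75  1.02  0.53] [0.474 0.043 0.25 ] 0.6557060246124314
shift [-0.    -0.     0.001] rot [ 0.002 -0.001 -0.001] rows 0.0
```

View pics/s2.png

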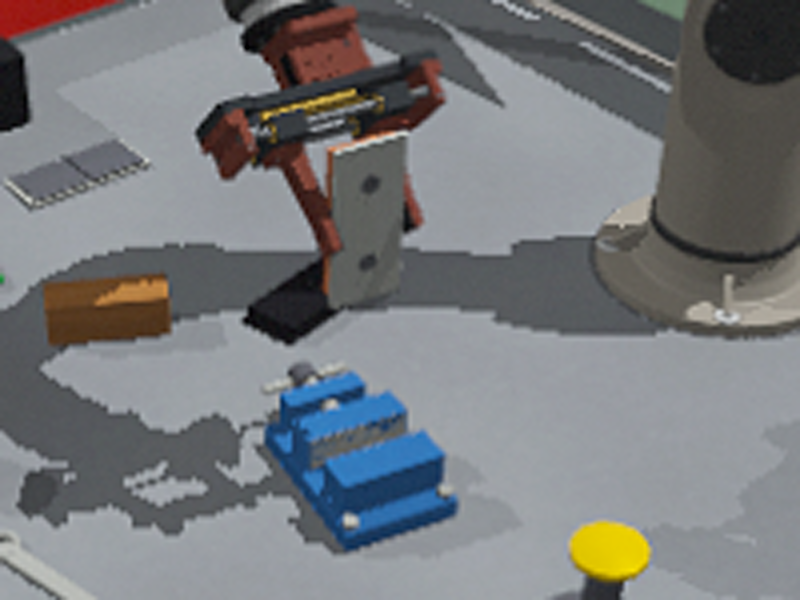

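The scene crop shows the pad hanging vertical, steel side towards the stand. The front jaw's gap-side top edge runs (325,466)–(428,433) and the rear jaw's runs (312,437)–(408,405).

```bash
python3 - <<'E'
from h import *
f=cams.grab_frame("scene");t=cams.grab_frame("top")
g=lambda x,y,z:pix2z(f,190+x/4,90+y/3.871,z)
A=g(325,466,.058);B=g(428,433,.058);C=g(312,437,.058);D=g(408,405,.058);E=g(445,458,.058);F=g(340,490,.058)
print(np.round([A,B,C,D,E,F],4)[:,:2].tolist(), "len",np.linalg.norm(A-B),np.linalg.norm(C-D))
print("centre",((A+B+C+D)/4).round(4))
# base corners front (z=.022): left (325,?),  fit model
def corners(x,y,th):
    r=R.from_euler("z",th);P=[[13,45,58],[13,-45,58],[-13,45,58],[-13,-45,58]]
    return r.apply(np.array(P)/1000.)+[x,y,0]
from scipy.optimize import least_squares
obs=np.array([[190+x/4,90+y/3.871] for x,y in((428,433),(325,466),(408,405),(312,437))])
s=least_squares(lambda p:(proj(f,corners(*p))-obs).ravel(),[.474,.044,1.4]);print(s.x[:2].round(4),s.x[2]/d2,s.fun.round(1))
# pad bottom edge in scene: predicted from held pose
T=tool();po=T[:3,3]+T[:3,:3]@[.0011,-.0032,-.0137];zp=T[:3,:3]@[.009,.663,-.748];print("pad o",po.round(4),"z",zp.round(3))
yp=T[:3,0];xp=np.cross(yp,zp)
q=proj(f,[po+a*.07*xp+b*.029*yp for a in(1,-1) for b in(1,-1)]);print(((q-[190,90])*[4,3.871]).round(0).tolist(),xp.round(3))
E
```

```text
[[0.5242, 0.0546], [0.435, 0.073], [0.5102, 0.0209], [0.4242, 0.0365], [0.4448, 0.104], [0.5328, 0.0834]] len 0.09103446362323991 0.08732427594329535
centre [0.4734 0.0462 0.058 ]
[0.4735 0.0464] 78.6128855968791 [-0.3 -1.2  0.1 -1.3  0.6  1.3 -0.5  1.3]
pad o [0.4737 0.0353 0.262 ] z [-0.165 -0.986  0.009]
[[330.0, 306.0], [398.0, 285.0], [334.0, 149.0], [406.0, 129.0]] [-0.001 -0.009 -0.999]
```

```bash
python3 - <<'E'
from h import *
f=cams.grab_frame("scene");w,_=wristcam()
c=cv2.resize(f["pixels"][178:236,250:310],(480,464),interpolation=cv2.INTER_LANCZOS4)
for th,x,y in((1.372,.477,.051),(1.372,.470,.0414)): pass
b=cv2.resize(w["pixels"],(320,240));b=np.vstack([b,np.zeros((224,320,3),np.uint8)])
cv2.imwrite("pics/v.png",np.hstack([c,b]))
E
```

```text
(no output)
```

View pics/v.png

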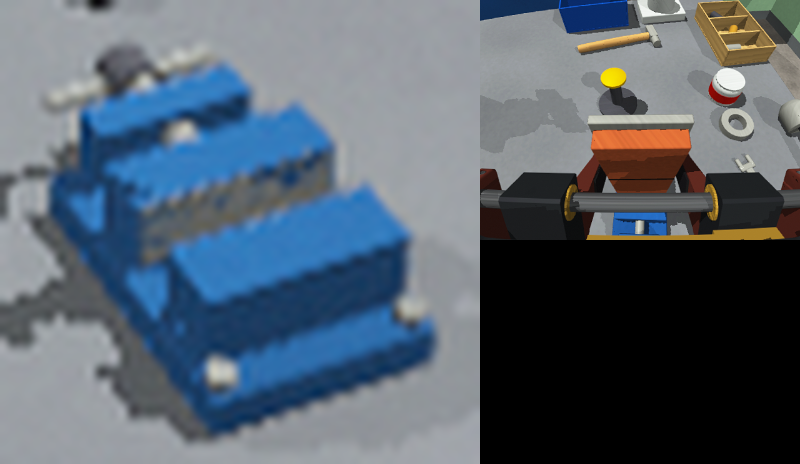

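```bash
python3 - <<'E'
from h import *
f=cams.grab_frame("scene")
O=[((368,185),(13,45,58)),((170,252),(13,-45,58)),((332,148),(-13,45,58)),((140,207),(-13,-45,58)),((432,322),(65,50,22)),((205,408),(65,-50,22))]
obs=np.array([[250+x/8,178+y/8] for (x,y),_ in O]);P=np.array([p for _,p in O])/1000.
fn=lambda p:(proj(f,R.from_euler("z",p[2]).apply(P)+[p[0],p[1],0])-obs).ravel()
s=least_squares(fn,[.474,.044,1.4]);print(s.x[:2].round(4),s.x[2]/d2,s.fun.round(1))
fn2=lambda p:fn(p)+0
c=s.x; a=c[2]; vx=np.array([np.cos(a),np.sin(a),0]);Rm=Rtool(a,48*d2,np.pi)
# want pad_mid over gap centre. pad_mid in tool:
m=np.array([.0011,-.0032,-.0137])+.009*np.array([.009,.663,-.748]);print("mid in tool",m.round(4))
for z in(.165,.093): 
  tgt=np.array([c[0],c[1],z]); togo(tgt-Rm@m,Rm)
E
```

```text
[0.4761 0.0454] 77.7198756722542 [-0.1 -0.2 -0.9 -0.3  0.5 -0.3 -0.9  0.3  0.8  0.8  0.7 -0.3]
mid in tool [ 0.0012  0.0028 -0.0204]
shift [0.001 0.059 0.079] rot [0.001 0.029 0.027] rows 2.4
shift [0.001 0.113 0.127] rot [0.001 0.029 0.027] rows 4.1
```

servo_tool([
  [[0, 0.01, 0.013], [0, 0.01, 0.009], -1],
  [[0, 0.025, 0.032], [0, 0.019, 0.018], -1],
  [[0.001, 0.042, 0.054], [0, 0.019, 0.018], -1],
  [[0.001, 0.058, 0.074], [0, 0.019, 0.018], -1],
  [[0.001, 0.07, 0.088], [0, 0.019, 0.018], -1],
  [[0.001, 0.074, 0.092], [0, 0.019, 0.018], -1],
  [[0.001, 0.074, 0.092], [0, 0.019, 0.018], -1],
  [[0.001, 0.074, 0.092], [0, 0.019, 0.018], -1],
])

```text
time: 8.13
position: [0.4788, 0.0617, 0.1345]
tool_rot: [0.909, -0.092, 0.041, -0.404]
ft_force: [0.1, -0.4, -4.9]
grip_width: 0.662
```

```bash
python3 - <<'E'
from h import *
f=cams.grab_frame("scene");w,_=wristcam()
c=cv2.resize(f["pixels"][140:236,240:320],(500,600),interpolation=cv2.INTER_LANCZOS4)
cv2.imwrite("pics/v2.png",c)
T=tool();m=T[:3,3]+T[:3,:3]@[.0012,.0028,-.0204];print("mid",m.round(4),env.get_obs()["joints"].round(2))
v=R.from_euler("z",-78.5*d2).apply(m-[.4761,.0454,0]);print("in vice",v.round(4))
zp=T[:3,:3]@[.009,.663,-.748];yp=T[:3,0];xp=np.cross(yp,zp)
q=proj(f,[m-.009*zp+.07*xp+b*.029*yp for b in(1,-1)]);print("bottom steel corners px",((q-[240,140])*6.25).round(0).tolist(),zp.round(3))
E
```

```text
mid [0.4769 0.0445 0.1465] [ 0.84  0.55 -0.7   2.15 -0.79  0.73  0.66]
in vice [-0.0007 -0.0009  0.1465]
bottom steel corners px [[213.0, 389.0], [316.0, 356.0]] [-0.191 -0.981  0.009]
```

View pics/v2.png

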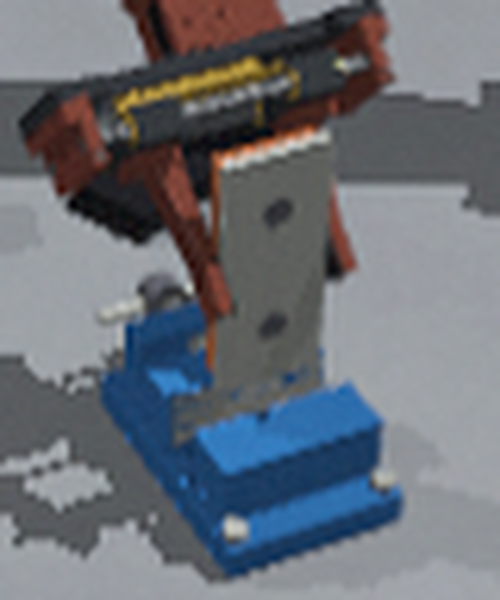

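Bottom corners are near (213,389) and (316,360) as predicted, just above the gap. Lowering straight down.

servo_tool([
  [[0, 0.004, 0.004], [0, 0, 0], -1],
  [[0, 0.01, 0.009], [0, 0, 0], -1],
  [[0, 0.016, 0.0145], [0, 0, 0], -1],
  [[0, 0.022, 0.02], [0, 0, 0], -1],
  [[0, 0.028, 0.025], [0, 0, 0], -1],
  [[0, 0.033, 0.03], [0, 0, 0], -1],
  [[0, 0.037, 0.0335], [0, 0, 0], -1],
  [[0, 0.037, 0.0335], [0, 0, 0], -1],
])

```text
time: 8.9
position: [0.4788, 0.0615, 0.0838]
tool_rot: [0.909, -0.092, 0.041, -0.404]
ft_force: [0.2, -1.0, -6.2]
grip_width: 0.658
```

```bash
python3 - <<'E'
from h import *
T=tool();m=T[:3,3]+T[:3,:3]@[.0012,.0028,-.0204];print("mid",m.round(4),env.get_obs()["joints"].round(2),env.get_obs()["ft_force"],env.get_obs()["moment"])
print("in vice",R.from_euler("z",-78.5*d2).apply(m-[.4761,.0454,0]).round(4))
E
```

```text
mid [0.4766 0.0446 0.0953] [ 0.83  0.66 -0.69  2.17 -0.79  0.64  0.74] [ 0.15433292 -0.95460468 -6.18651962] [-1.70413891e+00  3.41093467e-01 -7.00803420e-05]
in vice [-0.0007 -0.0006  0.0953]
```

servo_tool([
  [[0, 0.0007, 0.0007], [0, 0, 0], -1],
  [[0, 0.0014, 0.0014], [0, 0, 0], -1],
  [[0, 0.002, 0.002], [0, 0, 0], -1],
  [[0, 0.0026, 0.0024], [0, 0, 0], -1],
  [[0, 0.003, 0.0027], [0, 0, 0], -1],
  [[0, 0.003, 0.0027], [0, 0, 0], -1],
  [[0, 0.003, 0.0027], [0, 0, 0], -1],
  [[0, 0.003, 0.0027], [0, 0, 0], -1],
])

```text
time: 9.57
position: [0.4791, 0.0618, 0.0817]
tool_rot: [0.909, -0.092, 0.041, -0.405]
ft_force: [-6.5, -8.3, 14.8]
grip_width: 0.656
```

Contact made with the gap floor. Releasing gently.

servo_tool([
  [[0, -0.0008, -0.0007], [0, 0, 0], -1],
  [[0, -0.0008, -0.0007], [0, 0, 0], -1],
  [[0, -0.0008, -0.0007], [0, 0, 0], 0.4],
  [[0, -0.0008, -0.0007], [0, 0, 0], 0.6],
  [[0, -0.0008, -0.0007], [0, 0, 0], 0.8],
  [[0, -0.0008, -0.0007], [0, 0, 0], 1],
  [[0, -0.0008, -0.0007], [0, 0, 0], 1],
  [[0, -0.0008, -0.0007], [0, 0, 0], 1],
])

```text
time: 10.23
position: [0.4791, 0.062, 0.0829]
tool_rot: [0.909, -0.092, 0.041, -0.406]
ft_force: [0.0, -1.3, -0.1]
grip_width: 0.991
```

servo_tool([
  [[0, 0, -0.005], [0, 0, 0], 1],
  [[0, 0, -0.015], [0, 0, 0], 1],
  [[0, 0, -0.03], [0, 0, 0], 1],
  [[0, 0, -0.05], [0, 0, 0], 1],
  [[0, 0, -0.075], [0, 0, 0], 1],
  [[0, 0, -0.1], [0, 0, 0], 1],
  [[0, 0, -0.13], [0, 0, 0], 1],
  [[0, 0, -0.15], [0, 0, 0], 1],
])

```text
time: 10.9
position: [0.4567, -0.0496, 0.1846]
tool_rot: [0.909, -0.092, 0.042, -0.405]
ft_force: [0.7, 0.5, 0.2]
grip_width: 1.0
```

```bash
python3 - <<'E'
from h import *
f=cams.grab_frame("scene");w,_=wristcam()
c=cv2.resize(f["pixels"][130:236,240:320],(450,596),interpolation=cv2.INTER_LANCZOS4)
b=cv2.resize(w["pixels"],(350,262));b=np.vstack([b,np.zeros((334,350,3),np.uint8)])
cv2.imwrite("pics/v3.png",np.hstack([c,b]))
w_=fit(S);s=env.get_obs();print(s["position"].round(3),s["joints"].round(2),s["grip_width"],s["ft_force"].round(1))
Rr=Rtool(258.5*d2,48*d2,0);togo([.474,.044,.30],Rr);
for t in(40,48): 
  Rr=Rtool(258.5*d2,t*d2,0);print([np.round(x,2) for x in ik(w_,np.array([.476,.045,.10])-.10*Rr[:,2],Rr,np.array([.2,.5,-.4,1.8,.6,1.3,-.6]))])
E
```

```text
[ 0.458 -0.051  0.184] [ 0.99  0.47 -0.6   2.06 -0.67  1.01  0.67] 1.0009509118299766 [ 1.2 -0.  -0.6]
shift [-0.003 -0.15  -0.006] rot [-1.675 -0.004 -0.006] rows 13.4
[array([-0.34,  0.57, -0.4 ,  1.74,  0.6 ,  1.52, -1.18]), np.float64(0.0), np.float64(0.0)]
[array([-0.39,  0.67, -0.4 ,  1.68,  0.65,  1.64, -1.24]), np.float64(0.0), np.float64(0.0)]
```

View pics/v3.png

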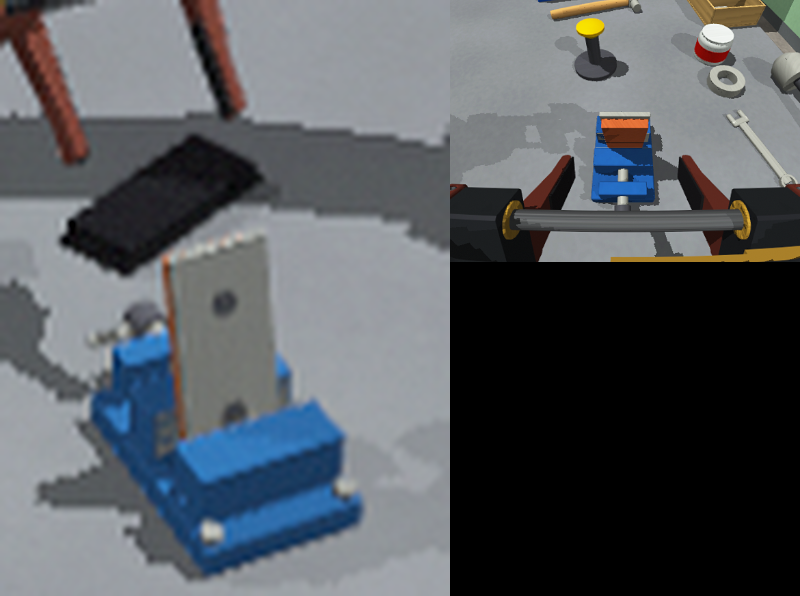

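The pad stands alone in the gap, leaning slightly to its lining side (steel top edge (167,261)–(267,238)). Milestone 1 looks met. Next I swing over the top to the steel side.

servo_tool([
  [[0, -0.01, 0], [-0.1, 0, 0], 1],
  [[0, -0.021, -0.001], [-0.22, 0, 0], 1],
  [[-0.001, -0.032, -0.001], [-0.34, 0, 0], 1],
  [[-0.001, -0.043, -0.002], [-0.46, 0, 0], 1],
  [[-0.001, -0.054, -0.002], [-0.58, 0, 0], 1],
  [[-0.002, -0.065, -0.003], [-0.7, -0.001, -0.001], 1],
  [[-0.002, -0.076, -0.003], [-0.82, -0.002, -0.002], 1],
  [[-0.002, -0.086, -0.004], [-0.94, -0.002, -0.003], 1],
])

```text
time: 11.67
position: [0.4672, 0.0047, 0.2519]
tool_rot: [0.993, -0.1, -0.002, 0.054]
ft_force: [0.1, -0.4, -0.6]
grip_width: 0.999
```

```bash
python3 - <<'E'
from h import *
f=cams.grab_frame("scene")
a=78.5*d2;vx=np.array([np.cos(a),np.sin(a),0]);vy=np.array([-np.sin(a),np.cos(a),0]);k=5.624
top=np.array([[240+167/k,130+261/k],[240+267/k,130+238/k]]);lp=np.array([240+184/k,130+435/k])
def pts(x,y,phi):
    up=np.cos(phi)*np.array([0,0,1])-np.sin(phi)*vx   # leans to -vx
    b=np.array([.4761,.0454,.022])+x*vx+y*vy
    return b,up
def fn(p):
    b,up=pts(*p);q=proj(f,[b+.14*up-.029*vy,b+.14*up+.029*vy,b-.029*vy])
    d=q[2]-q[0];n=np.array([-d[1],d[0]])/np.linalg.norm(d)
    return np.hstack([(q[:2]-top).ravel(),n@(lp-q[0])])
s=least_squares(fn,[.01,0,.1]);print(s.x.round(4),s.fun.round(2))
st=env.get_obs();print(st["position"].round(3),st["joints"].round(2))
b,up=pts(*s.x);print("mid of steel back",(b+.07*up).round(4),"z",(-vx*np.cos(s.x[2])-np.sin(s.x[2])*np.array([0,0,1])).round(3))
Rr=Rtool(258.5*d2,48*d2,0);togo(b+.07*up+[0,0,.006]-.12*Rr[:,2],Rr)
E
```

```text
[ 0.0109 -0.0038  0.197 ] [ 0.41  0.54 -0.41 -0.54 -0.01]
[0.469 0.012 0.253] [ 0.3   0.16 -0.59  1.95  0.22  1.11 -0.58]
mid of steel back [0.4793 0.0419 0.0906] z [-0.196 -0.961 -0.196]
shift [ 0.005 -0.129  0.062] rot [-0.726 -0.013  0.004] rows 5.8
```

servo_tool([
  [[0, -0.022, 0.005], [-0.11, -0.002, 0], 1],
  [[0.001, -0.046, 0.012], [-0.23, -0.004, 0.001], 1],
  [[0.002, -0.07, 0.022], [-0.35, -0.006, 0.002], 1],
  [[0.003, -0.095, 0.035], [-0.47, -0.008, 0.002], 1],
  [[0.004, -0.115, 0.05], [-0.59, -0.01, 0.003], 1],
  [[0.005, -0.129, 0.062], [-0.7, -0.013, 0.004], 1],
  [[0.005, -0.129, 0.062], [-0.726, -0.013, 0.004], 1],
  [[0.005, -0.129, 0.062], [-0.726, -0.013, 0.004], 1],
])

```text
time: 12.38
position: [0.495, 0.1318, 0.1729]
tool_rot: [0.909, -0.087, -0.044, 0.406]
ft_force: [-0.0, -0.2, 0.3]
grip_width: 0.999
```

```bash
python3 - <<'E'
from h import *
st=env.get_obs();print(st["position"].round(3),st["joints"].round(2))
f,T=wristcam();cv2.imwrite("pics/w4.png",cv2.resize(f["pixels"],(800,600)))
a=78.5*d2;vx=np.array([np.cos(a),np.sin(a),0]);vy=np.array([-np.sin(a),np.cos(a),0]);phi=.197
o=np.array([.4793,.0419,.0906]);up=np.cos(phi)*np.array([0,0,1])-np.sin(phi)*vx
print("pred top corners px800",(proj(f,[o+.07*up-.029*vy,o+.07*up+.029*vy,o-.029*vy,o+.029*vy],np.linalg.inv(T))*1.5625).round(0).tolist())
Rr=Rtool(258.5*d2,48*d2,0);togo(o+[0,0,.004]+.017*Rr[:,2],Rr)
E
```

```text
[0.495 0.132 0.173] [-0.33  0.69 -0.53  1.68  0.68  1.7  -1.3 ]
pred top corners px800 [[457.0, 406.0], [357.0, 405.0], [455.0, 290.0], [360.0, 289.0]]
shift [0.001 0.    0.138] rot [0.001 0.001 0.005] rows 3.3
```

View pics/w4.png

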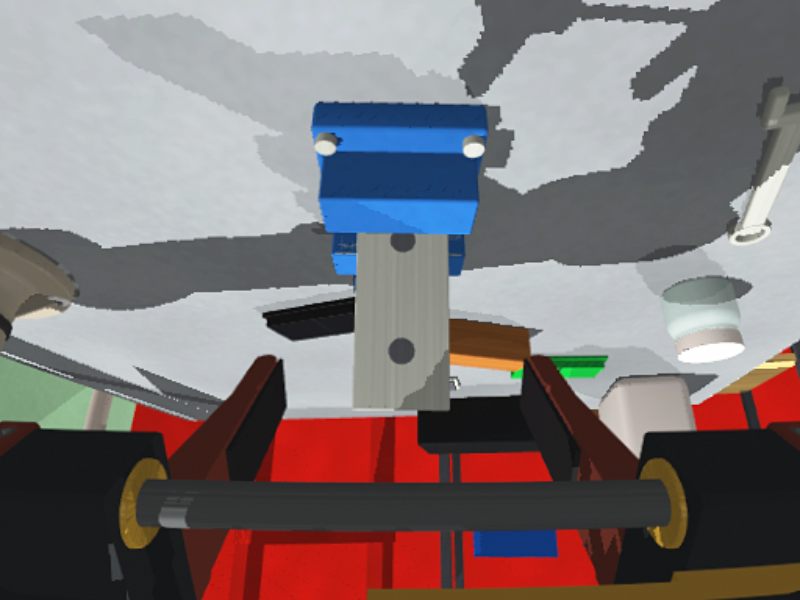

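The wrist view shows the bare steel back facing the gripper, top corners (353,409) and (449,411), holes at (402,240) and (401,351). It sits about 3–4 mm to the left of the prediction, so I'll refine with these points.

```bash
python3 - <<'E'
from h import *
f,T=wristcam();Tcw=np.linalg.inv(T)
a=78.5*d2;obs=np.array([(353,409),(449,411),(401,351),(402,240)])/1.5625
def pose(x,y,phi,da=0):
    A=a+da;vx=np.array([np.cos(A),np.sin(A),0]);vy=np.array([-np.sin(A),np.cos(A),0])
    return np.array([.4761,.0454,.022])+x*vx+y*vy,np.cos(phi)*np.array([0,0,1])-np.sin(phi)*vx,vy
def fn(p):
    b,up,vy=pose(*p[:3]);h=p[3]
    return (proj(f,[b+.14*up+.029*vy,b+.14*up-.029*vy,b+(.07+h)*up,b+(.07-h)*up],Tcw)-obs).ravel()
s=least_squares(fn,[.01,0,.2,.035]);print(s.x.round(4),s.fun.round(1))
b,up,vy=pose(*s.x[:3]);o=b+.07*up;print("o",o.round(4))
Rr=Rtool(258.5*d2,48*d2,0)
for oo in(o,(o+[.4793,.0419,.0906])/2): togo(oo+[0,0,.004]+.017*Rr[:,2],Rr)
E
```

```text
[-0.005  -0.0015  0.1645  0.0367] [-0.2 -1.3  0.  -2.2  0.2  0.9 -0.   1. ]
o [0.4743 0.029  0.0911]
shift [-0.002  0.008  0.148] rot [-0.001  0.001  0.001] rows 3.6
shift [-0.001  0.003  0.143] rot [-0.001  0.001  0.001] rows 3.4
```

servo_tool([
  [[-0.001, 0.001, 0.02], [0, 0, 0], 1],
  [[-0.002, 0.002, 0.045], [0, 0, 0], 1],
  [[-0.002, 0.002, 0.07], [0, 0, 0], 1],
  [[-0.002, 0.002, 0.095], [0, 0, 0], 1],
  [[-0.002, 0.002, 0.115], [0, 0, 0], 1],
  [[-0.002, 0.002, 0.13], [0, 0, 0], 1],
  [[-0.002, 0.002, 0.141], [0, 0, 0], 1],
  [[-0.002, 0.002, 0.141], [0, 0, 0], 1],
])

```text
time: 13.15
position: [0.4733, 0.0228, 0.0846]
tool_rot: [0.909, -0.093, -0.042, 0.404]
ft_force: [-0.2, -0.5, 0.5]
grip_width: 0.999
```

servo_tool([
  [[0, 0, 0], [0, 0, 0], -1],
  [[0, 0, 0], [0, 0, 0], -1],
  [[0, 0, 0], [0, 0, 0], -1],
  [[0, 0, 0], [0, 0, 0], -1],
  [[0, 0, 0], [0, 0, 0], -1],
  [[0, 0, 0], [0, 0, 0], -1],
  [[0, 0, 0], [0, 0, 0], -1],
  [[0, 0, 0], [0, 0, 0], -1],
])

```text
time: 13.82
position: [0.4728, 0.0237, 0.0849]
tool_rot: [0.909, -0.092, -0.042, 0.404]
ft_force: [-3.8, 2.5, 5.8]
grip_width: 0.654
```

```bash
python3 - <<'E'
from h import *
s=env.get_obs();print(s["ft_force"].round(1),s["grip_width"],s["joints"].round(2),(tool()[:3,:3].T@[0,0,1]).round(3))
E
```

```text
[-3.8  2.5  5.8] 0.6539735482386599 [-0.21  0.72 -0.48  1.89  0.78  1.47 -1.36] [-0.002  0.743 -0.669]
```

servo_tool([
  [[0, 0.004, -0.003], [0, 0, 0], -1],
  [[0, 0.014, -0.012], [0, 0, 0], -1],
  [[0, 0.03, -0.027], [0, 0, 0], -1],
  [[0, 0.05, -0.045], [0, 0, 0], -1],
  [[0, 0.071, -0.064], [0, 0, 0], -1],
  [[0, 0.092, -0.083], [0, 0, 0], -1],
  [[0, 0.112, -0.1], [0, 0, 0], -1],
  [[0, 0.126, -0.113], [0, 0, 0], -1],
])

```text
time: 14.48
position: [0.4732, 0.0232, 0.2569]
tool_rot: [0.909, -0.093, -0.041, 0.404]
ft_force: [0.2, -0.4, -5.8]
grip_width: 0.653
```

```bash
python3 - <<'E'
from h import *
s=env.get_obs();print(s["ft_force"].round(1),s["moment"].round(2),s["grip_width"],s["position"].round(3))
w,T=wristcam();cv2.imwrite("pics/w5raw.png",w["pixels"]);cv2.imwrite("pics/s5raw.png",cams.grab_frame("scene")["pixels"])
a=cv2.resize(w["pixels"][100:300,150:362],(424,400));b=cv2.resize(cams.grab_frame("scene")["pixels"][60:200,230:360],(372,400),interpolation=cv2.INTER_CUBIC)
cv2.imwrite("pics/w5.png",np.hstack([a,b]))
E
```

```text
[ 0.2 -0.4 -5.8] [ 1.53 -0.41  0.02] 0.65299783092658 [0.473 0.023 0.257]
```

View pics/w5.png

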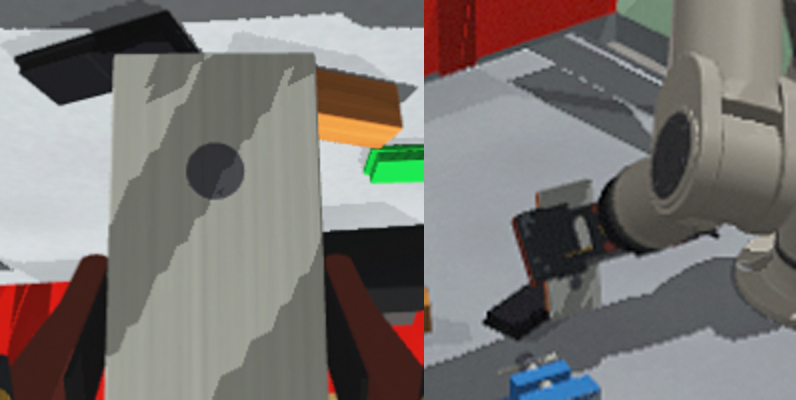

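The wrist crop shows the pad gripped square: lower steel end corners (113,53) and (315,53), hole at (215,171). I'll fit the pad pose in the tool frame from these points.

```bash
cat > fitpad.py <<'E'
from h import *
f,_=wristcam();Tct=np.linalg.inv(f["tool_from_camera"])
c=lambda x,y:np.array([150+x/2,100+y/2])
obsc=[c(113,53),c(315,53)];hole=c(215,171);L=c(107,300);Rr_=c(326,300)
T=tool();dn=T[:3,:3].T@[0,0,-1]
def geo(p):
    x0,y0,z0,ps=p; e=R.from_rotvec([ps,0,0]).apply(dn/np.linalg.norm(dn)); e=np.array([0,e[1],e[2]]);e/=np.linalg.norm(e)
    return np.array([x0,y0,z0]),e
def fn(p):
    o,e=geo(p);X=np.array([1,0,0])
    q=proj(f,[o+.07*e-.029*X,o+.07*e+.029*X,o+.0355*e,o-.029*X,o+.029*X],Tct)
    r=[q[0]-obsc[0],q[1]-obsc[1],q[2]-hole]
    for k,P in((0,L),(1,Rr_)):
        d=q[3+k]-q[k];r.append([np.array([-d[1],d[0]])@(P-q[k])/np.linalg.norm(d)])
    return np.hstack(r)
s=least_squares(fn,[0,0,-.019,.15]);o,e=geo(s.x)
if __name__=="__main__":
    print("o in tool",o.round(4),"lean",s.x[3].round(3),"res",s.fun.round(1))
    for nm,sg in(("z",1),):
        z=np.cross(e,[1,0,0]);z=z*np.sign((T[:3,:3]@z)@[0,-1,0]);print("z_pad in tool",z.round(3),"world",(T[:3,:3]@z).round(3),"e world",(T[:3,:3]@e).round(3))
E
python3 fitpad.py
python3 - <<'E'
# stand from scene+top automatic: yellow blob
from h import *
for n in("top","scene"):
    f=cams.grab_frame(n);h=cv2.cvtColor(f["pixels"],cv2.COLOR_BGR2HSV)
    m=cv2.inRange(h,(22,150,100),(35,255,255));k,l,st,ce=cv2.connectedComponentsWithStats(m)
    for i in range(1,k):
        if st[i,4]>60: print(n,st[i],pix2z(f,*ce[i],.107).round(4),pix2z(f,*(st[i,:2]+st[i,2:4]/2-.5),.1065).round(4))
E
```

```text
o in tool [-0.0004 -0.0042 -0.0161] lean 0.239 res [ 0.5  0.   0.8  0.1  0.1 -0.1 -0.6 -0.7]
z_pad in tool [-0.     0.476  0.88 ] world [-0.197 -0.952 -0.236] e world [ 0.047  0.232 -0.972]
scene [333 225  19  15 232] [0.4607 0.2874 0.107 ] [0.4598 0.2868 0.1065]
```

```bash
python3 - <<'E'
from h import *
t=cams.grab_frame("top");im=cv2.resize(cv2.imread("pics/top0.png"),(512,384),interpolation=cv2.INTER_AREA)
h=cv2.cvtColor(im,cv2.COLOR_BGR2HSV);m=cv2.inRange(h,(20,110,100),(35,255,255));k,l,st,ce=cv2.connectedComponentsWithStats(m)
for i in range(1,k):
    if st[i,4]>60: print(st[i],ce[i]);C=ce[i];W=st[i,2:4]
print("top est",pix2z(t,*C,.107).round(4), "diam px",W)
f=cams.grab_frame("scene")
r=np.linspace(0,.028,8);th=np.linspace(0,2*np.pi,60)
D=np.array([[a*np.cos(b),a*np.sin(b),.11-(.07-np.sqrt(.07**2-a*a))] for a in r for b in th])
def bb(p,fr): q=proj(fr,D+[p[0],p[1],0]);return np.hstack([q.min(0),q.max(0)])
s=least_squares(lambda p:[bb(p,f)[0]-332.5,bb(p,f)[2]-351.5,bb(p,f)[1]-224.5],[.455,.28],diff_step=1e-3)
print("scene est",s.x.round(4),s.fun.round(2),"bb top at top-est",bb(pix2z(t,*C,.107),t).round(1))
E
```

```text
[167 206  16  16 213] [174.48356808 213.31455399]
top est [0.4541 0.2791 0.107 ] diam px [16 16]
scene est [0.4563 0.2836] [-0.53  0.54 -0.03] bb top at top-est [166.4 205.2 182.8 221.5]
```

```bash
cat > goal.py <<'E'
from h import *
ot=np.array([-.0004,-.0042,-.0161]);C=np.array([.455,.281])
def goal(az,zmid,tilt=29):
    Rm=Rtool(az*d2,tilt*d2,np.pi);return np.array([C[0],C[1],zmid+.009])-Rm@ot,Rm
E
python3 - <<'E'
from goal import *
w=fit(S);q=env.get_obs()["joints"]
S2=[(q,env.get_obs()["position"])];print("model err",(basis(q)@w-env.get_obs()["position"]).round(4),q.round(2))
for az in(60,78.5,110,150,212):
  for z in(.21,.12):
    p,Rm=goal(az,z);print(az,z,[np.round(x,2) for x in ik(w,p,Rm,np.array([.1,.4,-.5,1.9,-.5,1,.3]))])
p,Rm=goal(78.5,.22);togo(p,Rm)
p,Rm=goal(110,.22);togo(p,Rm)
E
```

```text
model err [-0.0186 -0.0006 -0.0081] [-0.17  0.48 -0.53  1.82  0.68  1.68 -1.14]
60 0.21 [array([-0.07,  0.17, -0.5 ,  2.2 , -0.43,  0.38, -0.71]), np.float64(0.0), np.float64(0.0)]
60 0.12 [array([-0.34,  0.29, -0.26,  2.32, -1.06,  0.17, -0.07]), np.float64(0.0), np.float64(0.0)]
78.5 0.21 [array([-0.01,  0.23, -0.5 ,  2.12, -0.55,  0.55, -0.25]), np.float64(0.0), np.float64(0.0)]
78.5 0.12 [array([-0.03,  0.39, -0.5 ,  2.2 , -0.66,  0.34, -0.07]), np.float64(0.0), np.float64(0.0)]
110 0.21 [array([ 0.02,  0.37, -0.5 ,  1.94, -0.44,  0.87,  0.18]), np.float64(0.0), np.float64(0.0)]
110 0.12 [array([ 0.01,  0.51, -0.5 ,  2.01, -0.43,  0.68,  0.25]), np.float64(0.0), np.float64(0.0)]
150 0.21 [array([-0.08,  0.53, -0.5 ,  1.7 , -0.21,  1.23,  0.6 ]), np.float64(0.0), np.float64(0.0)]
150 0.12 [array([-0.08,  0.65, -0.5 ,  1.76, -0.16,  1.07,  0.62]), np.float64(0.0), np.float64(0.0)]
212 0.21 [array([-0.31,  0.64, -0.5 ,  1.51,  0.17,  1.56,  1.28]), np.float64(0.0), np.float64(0.0)]
212 0.12 [array([-0.31,  0.74, -0.5 ,  1.57,  0.22,  1.42,  1.25]), np.float64(0.0), np.float64(0.0)]
shift [-0.069 -0.199 -0.162] rot [ 1.345  0.005 -0.002] rows 10.8
shift [-0.071 -0.199 -0.161] rot [ 1.307  0.103 -0.586] rows 11.5
```

servo_tool([
  [[-0.004, -0.01, -0.008], [0.065, 0.005, -0.029], -1],
  [[-0.01, -0.026, -0.021], [0.17, 0.013, -0.076], -1],
  [[-0.016, -0.043, -0.035], [0.28, 0.022, -0.126], -1],
  [[-0.022, -0.06, -0.049], [0.39, 0.031, -0.175], -1],
  [[-0.028, -0.077, -0.063], [0.5, 0.04, -0.224], -1],
  [[-0.034, -0.094, -0.077], [0.61, 0.048, -0.274], -1],
  [[-0.04, -0.111, -0.091], [0.72, 0.057, -0.323], -1],
  [[-0.046, -0.127, -0.104], [0.83, 0.065, -0.372], -1],
])

```text
time: 15.55
position: [0.4594, 0.1919, 0.2278]
tool_rot: [0.996, 0.078, -0.046, -0.007]
ft_force: [-0.9, -0.0, -6.2]
grip_width: 0.657
```

```bash
python3 - <<'E'
from goal import *
s=env.get_obs();print(s["joints"].round(2),s["position"].round(3),s["grip_width"],s["ft_force"].round(1))
p,Rm=goal(110,.2);togo(p,Rm)
E
```

```text
[ 0.16  0.32 -0.78  1.86  0.19  1.12 -0.53] [0.459 0.192 0.228] 0.6567443523127965 [-0.9 -0.  -6.2]
shift [ 0.012 -0.092  0.036] rot [ 0.474  0.038 -0.211] rows 4.2
```

servo_tool([
  [[0.001, -0.012, 0.005], [0.06, 0.005, -0.027], -1],
  [[0.004, -0.032, 0.012], [0.16, 0.013, -0.071], -1],
  [[0.007, -0.052, 0.02], [0.27, 0.022, -0.12], -1],
  [[0.01, -0.074, 0.029], [0.38, 0.031, -0.17], -1],
  [[0.012, -0.088, 0.034], [0.45, 0.036, -0.2], -1],
  [[0.012, -0.092, 0.036], [0.474, 0.038, -0.211], -1],
  [[0.012, -0.092, 0.036], [0.474, 0.038, -0.211], -1],
  [[0.012, -0.092, 0.036], [0.474, 0.038, -0.211], -1],
])

```text
time: 16.22
position: [0.4532, 0.284, 0.1922]
tool_rot: [0.954, 0.168, -0.045, -0.246]
ft_force: [1.0, 1.0, -5.6]
grip_width: 0.656
```

```bash
cat > chk.py <<'E'
from goal import *
# compare predicted pad rectangle in scene & wrist with grey/lining pixels
s=env.get_obs();print(s["joints"].round(2),s["position"].round(4),s["grip_width"],s["ft_force"].round(1),s["moment"].round(2))
T=tool();z=T[:3,:3]@[0,.476,.88];o=T[:3,3]+T[:3,:3]@ot;y=T[:3,0];e=np.cross(y,z);m=o+.009*z
print("mid",m.round(4),"z",z.round(3),"off stand",(m[:2]-C).round(4))
f=cams.grab_frame("scene");hsv=cv2.cvtColor(f["pixels"],cv2.COLOR_BGR2HSV)
red=cv2.inRange(hsv,(5,100,90),(17,255,255))
q=proj(f,[o+a*.07*e+b*.029*y for a,b in((1,1),(1,-1),(-1,-1),(-1,1))]);print("pred steel corners scene",q.round(1).tolist())
q=proj(f,[m+.009*z+a*.064*e+b*.027*y for a,b in((1,1),(1,-1),(-1,-1),(-1,1))]);print("pred lining bottom corners",q.round(1).tolist())
x0,y0=(q.min(0)-12).astype(int);x1,y1=(q.max(0)+12).astype(int)
ys,xs=np.nonzero(red[y0:y1,x0:x1]);
if len(xs): print("lining px bbox",xs.min()+x0,ys.min()+y0,xs.max()+x0,ys.max()+y0,len(xs))
E
python3 chk.py; python3 -c "
from goal import *
p,Rm=goal(110,.2);togo(p,Rm)"
```

```text
[ 0.4   0.5  -0.98  1.93 -0.12  0.84 -0.08] [0.4532 0.284  0.1922] 0.6556021890640362 [ 1.   1.  -5.6] [-0.96 -0.43 -0.01]
mid [0.4542 0.2801 0.1993] z [-0.006  0.008 -1.   ] off stand [-0.0008 -0.0009]
pred steel corners scene [[366.7, 217.9], [374.9, 205.2], [327.1, 187.6], [317.6, 199.3]]
pred lining bottom corners [[363.8, 221.8], [371.5, 209.9], [328.2, 193.8], [319.5, 204.7]]
lining px bbox 321 181 364 221 165
shift [ 0.001 -0.     0.   ] rot [ 0.002  0.001 -0.   ] rows 0.0
```

```bash
python3 - <<'E'
from h import *
f=cams.grab_frame("scene");hsv=cv2.cvtColor(f["pixels"],cv2.COLOR_BGR2HSV)
red=cv2.inRange(hsv,(3,80,60),(17,255,255))
o=[]
for x in range(316,370,4):
    r=np.nonzero(red[195:228,x])[0]+195; o.append((x,int(r.min()) if len(r) else None,int(r.max()) if len(r) else None, round(204.7+(x-319.5)*17.1/44.3,1)))
print(o)
w=cams.grab_frame("scene")["pixels"];print(w[206,322:345:3].tolist())
E
```

```text
[(316, 195, 199, 203.3), (320, 195, 199, 204.9), (324, 195, 206, 206.4), (328, 196, 207, 208.0), (332, 195, 209, 209.5), (336, 195, 209, 211.1), (340, 201, 213, 212.6), (344, 211, 214, 214.2), (348, 214, 215, 215.7), (352, 195, 217, 217.2), (356, 217, 218, 218.8), (360, 218, 220, 220.3), (364, 220, 221, 221.9), (368, None, None, 223.4)]
[[132, 132, 139], [29, 55, 110], [42, 58, 98], [79, 84, 90], [41, 44, 69], [31, 38, 67], [32, 39, 75], [165, 169, 165]]
```

The lining's lower edge matches the prediction within about 1 px, so it is level and centred. Lowering onto the dome.

servo_tool([
  [[0, 0.003, 0.006], [0, 0, 0], -1],
  [[0, 0.009, 0.016], [0, 0, 0], -1],
  [[0, 0.016, 0.028], [0, 0, 0], -1],
  [[0, 0.022, 0.04], [0, 0, 0], -1],
  [[0, 0.028, 0.051], [0, 0, 0], -1],
  [[0, 0.033, 0.06], [0, 0, 0], -1],
  [[0, 0.036, 0.065], [0, 0, 0], -1],
  [[0, 0.036, 0.065], [0, 0, 0], -1],
])

```text
time: 17.03
position: [0.453, 0.2847, 0.1176]
tool_rot: [0.954, 0.168, -0.044, -0.246]
ft_force: [-0.2, -0.2, -5.6]
grip_width: 0.656
```

```bash
python3 chk.py|head -2
```

```text
[ 0.33  0.6  -0.91  1.99 -0.06  0.69 -0.08] [0.453  0.2847 0.1176] 0.6560785646633787 [-0.2 -0.2 -5.6] [-0.98 -0.5  -0.02]
mid [0.454  0.2807 0.1248] z [-0.005  0.008 -1.   ] off stand [-0.001  -0.0003]
```

servo_tool([
  [[0, 0.0004, 0.0007], [0, 0, 0], -1],
  [[0, 0.0008, 0.0014], [0, 0, 0], -1],
  [[0, 0.0012, 0.0021], [0, 0, 0], -1],
  [[0, 0.0016, 0.0028], [0, 0, 0], -1],
  [[0, 0.002, 0.0035], [0, 0, 0], -1],
  [[0, 0.0023, 0.0041], [0, 0, 0], -1],
  [[0, 0.0023, 0.0041], [0, 0, 0], -1],
  [[0, 0.0023, 0.0041], [0, 0, 0], -1],
])

```text
time: 17.75
position: [0.4535, 0.285, 0.1139]
tool_rot: [0.954, 0.168, -0.044, -0.246]
ft_force: [-0.0, -0.5, -5.0]
grip_width: 0.66
```

servo_tool([
  [[0, 0.0003, 0.0005], [0, 0, 0], -1],
  [[0, 0.0006, 0.001], [0, 0, 0], -1],
  [[0, 0.0009, 0.0015], [0, 0, 0], -1],
  [[0, 0.0011, 0.002], [0, 0, 0], -1],
  [[0, 0.0012, 0.0022], [0, 0, 0], -1],
  [[0, 0.0012, 0.0022], [0, 0, 0], -1],
  [[0, 0.0012, 0.0022], [0, 0, 0], -1],
  [[0, 0.0012, 0.0022], [0, 0, 0], -1],
])

```text
time: 18.42
position: [0.4535, 0.285, 0.112]
tool_rot: [0.954, 0.168, -0.044, -0.246]
ft_force: [-1.7, -4.3, 5.9]
grip_width: 0.654
```

```bash
python3 chk.py|head -2
```

```text
[ 0.33  0.61 -0.91  1.99 -0.05  0.68 -0.08] [0.4535 0.285  0.112 ] 0.6540629795955331 [-1.7 -4.3  5.9] [-0.82  0.37  0.41]
mid [0.4545 0.2811 0.1191] z [-0.004  0.008 -1.   ] off stand [-0.0005  0.0001]
```

Contact at the expected height (mid at 0.119 m). Releasing slowly.

servo_tool([
  [[0, 0, -0.0005], [0, 0, 0], -1],
  [[0, 0, -0.0005], [0, 0, 0], 0.3],
  [[0, 0, -0.0005], [0, 0, 0], 0.34],
  [[0, 0, -0.0005], [0, 0, 0], 0.38],
  [[0, 0, -0.0005], [0, 0, 0], 0.45],
  [[0, 0, -0.0005], [0, 0, 0], 0.6],
  [[0, 0, -0.0005], [0, 0, 0], 0.8],
  [[0, 0, -0.0005], [0, 0, 0], 1],
])

```text
time: 19.13
position: [0.4537, 0.285, 0.1125]
tool_rot: [0.954, 0.168, -0.044, -0.246]
ft_force: [0.6, -0.0, 0.4]
grip_width: 0.91
```

servo_tool([
  [[0, 0, 0], [0, 0, 0], 1],
  [[0, 0, 0], [0, 0, 0], 1],
  [[0, 0, -0.005], [0, 0, 0], 1],
  [[0, 0, -0.02], [0, 0, 0], 1],
  [[0, 0, -0.04], [0, 0, 0], 1],
  [[0, 0, -0.065], [0, 0, 0], 1],
  [[0, 0, -0.09], [0, 0, 0], 1],
  [[0, 0, -0.12], [0, 0, 0], 1],
])

```text
time: 19.8
position: [0.473, 0.23, 0.2183]
tool_rot: [0.953, 0.169, -0.044, -0.246]
ft_force: [0.6, -0.0, -0.8]
grip_width: 0.995
```

```bash
python3 - <<'E'
from goal import *
s=env.get_obs();print(s["position"].round(3),s["grip_width"],s["ft_force"].round(1))
f,T=wristcam();p=f["pixels"];hsv=cv2.cvtColor(p,cv2.COLOR_BGR2HSV)
Tcw=np.linalg.inv(T);az=110*d2;e=np.array([np.cos(az),np.sin(az),0]);y=np.array([-e[1],e[0],0])
o=np.array([.4545,.2811,.128])
q=proj(f,[o+a*.07*e+b*.029*y for a,b in((1,1),(1,-1),(-1,-1),(-1,1))],Tcw);print("pred corners wrist",q.round(0).tolist())
f2=cams.grab_frame("scene");h2=cv2.cvtColor(f2["pixels"],cv2.COLOR_BGR2HSV);red=cv2.inRange(h2,(3,80,60),(17,255,255))
m=.11;L=[o-[0,0,.018]+a*.064*e+b*.027*y for a,b in((1,1),(1,-1),(-1,-1),(-1,1))];q=proj(f2,L);print("pred lining scene",q.round(1).tolist())
x0,y0=(q.min(0)-10).astype(int);x1,y1=(q.max(0)+10).astype(int)
for x in range(x0,x1,5):
    r=np.nonzero(red[y0:y1,x])[0]+y0; print(x,(r.min(),r.max()) if len(r) else None,end="; ")
# grey plate component in wrist around pad
c=proj(f,[o],Tcw)[0].astype(int);print("\ncentre",c,p[c[1]+6,c[0]+6])
np.save("pics/wf.npy",p)
E
```

```text
[0.473 0.23  0.218] 0.9952196376207412 [ 0.6 -0.  -0.8]
pred corners wrist [[227.0, 116.0], [289.0, 116.0], [292.0, 269.0], [224.0, 268.0]]
pred lining scene [[367.0, 231.9], [359.4, 243.8], [317.2, 226.4], [325.6, 215.3]]
307 None; 312 None; 317 None; 322 (np.int64(228), np.int64(229)); 327 (np.int64(230), np.int64(231)); 332 (np.int64(231), np.int64(232)); 337 (np.int64(233), np.int64(234)); 342 (np.int64(234), np.int64(236)); 347 (np.int64(236), np.int64(238)); 352 (np.int64(238), np.int64(240)); 357 (np.int64(240), np.int64(241)); 362 None; 367 None; 372 None; 
centre [257 188] [172 181 179]
```

servo_tool([
  [[0, 0, -0.02], [0, 0, 0], 1],
  [[0, 0, -0.04], [0, 0, 0], 1],
  [[0, 0, -0.06], [0, 0, 0], 1],
  [[0, 0, -0.08], [0, 0, 0], 1],
  [[0, 0, -0.08], [0, 0, 0], 1],
  [[0, 0, -0.08], [0, 0, 0], 1],
  [[0, 0, -0.08], [0, 0, 0], 1],
  [[0, 0, -0.08], [0, 0, 0], 1],
])

```text
time: 20.57
position: [0.4887, 0.1932, 0.2899]
tool_rot: [0.954, 0.168, -0.041, -0.246]
ft_force: [-0.7, 0.0, 0.3]
grip_width: 1.0
```

```bash
python3 - <<'E'
from goal import *
for k in range(2):
    f2=cams.grab_frame("scene");h2=cv2.cvtColor(f2["pixels"],cv2.COLOR_BGR2HSV);red=cv2.inRange(h2,(3,80,60),(17,255,255))
    print([(x,*(np.nonzero(red[215:250,x])[0][[0,-1]]+215)) for x in range(322,360,5) if red[215:250,x].any()])
workorder.finish_job();print(env.get_obs()["time"])
E
```

```text
[(322, np.int64(227), np.int64(229)), (327, np.int64(229), np.int64(231)), (332, np.int64(231), np.int64(232)), (337, np.int64(233), np.int64(234)), (342, np.int64(235), np.int64(236)), (347, np.int64(236), np.int64(238)), (352, np.int64(238), np.int64(240)), (357, np.int64(240), np.int64(242))]
[(322, np.int64(228), np.int64(229)), (327, np.int64(229), np.int64(231)), (332, np.int64(231), np.int64(232)), (337, np.int64(233), np.int64(234)), (342, np.int64(235), np.int64(236)), (347, np.int64(236), np.int64(238)), (352, np.int64(238), np.int64(240)), (357, np.int64(240), np.int64(242))]
the job is handed in; nothing more can be done
the job is handed in; nothing more can be done
```

The job is handed in, with the robot clock at about 20.6 s. I stood the pad on a short end in the vice gap and let go, then regripped it from the steel side. I turned it over and left it on the yellow dome, steel back up.

**Vice:** after release, the scene picture showed the pad standing alone, leaning about 10–11° towards its lining. That is within the 21° allowed.

**Stand:** the dome took the load with the pad's middle at 0.119 m, as expected, and about 1 mm from my estimate of the dome centre.
- **After release:** the lining edge in the scene camera lay within 2 px of a level pad, about 3° of tilt. Two frames taken after the gripper backed off matched to within a pixel.
- **Not viewed:** the picture allowance was used up, so these last checks are numeric only. The gripper was open and clear, with about 0 N on the wrist.

**Disagreements:**
- The top and scene cameras placed the dome about 5 mm apart; I used the average.
- A wrist-camera fit of the leaning pad differed from the scene fit by about 13 mm in depth. I set the grasp between the two, and it held.

I did not re-measure the other parts at the end, but no move came near them and no contact force showed along the way.

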